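# Change the cartridges in the laundry's dosing rack

## Robot

A 6-joint arm with a two-finger parallel gripper is mounted at the origin on the work surface. World frame = base frame: x ahead of the robot, y to its left, z up, the work surface at z = 0. Lengths are in mm, angles in rad, forces in N, time in s.
With the tool pointing down it reaches from about 325 to 900 mm from the base axis. Payload 3.5 kg.
Tool frame: the origin (TCP) lies at the very end of the fingers, on their centre line; the grasp point (between the pads) lies 19 mm behind it (manip.grasp_offset is the distance from the TCP to the grasp point, in mm); z points along the fingers, y is the line along which they close (so a half turn about z gives the same grasp; the last joint's range is limited). The gripper opens to 85 mm and grips with 20 to 120 N. Pads are 22 mm wide; open, the fingers measure 114 mm over their backs; the gripper's body (76 mm by 85 mm) begins 54 mm behind the grasp point. The pads swing forward as they close: fully open they stand 13 mm farther back than shut.
Start: joints at [-1.204, 0.276, -0.026, 1.268, 0, 1.467], TCP at [282.931, -557.29, 231.313] pointing down, gripper open.
Joint ranges: [-3.12, 3.12], [-0.85, 1.88], [-1.08, 1.24], [-1.95, 2.15], [-1.57, 1.53], [-3.14, 3.14]. Speed limits (rad/s): [2.57, 2.57, 3.14, 3.14, 3.14, 3.14].

## Interface

Orientations are given as a rotation vector (axis times angle).
In Python, from station import manip, vision gives the robot as it stands. The module is installed in compiled form; this text tells all that it offers.
- The arm moves only by the tool play_rows, never from a script. Its argument "series" is a list of rows, each a list of 6 numbers: the shift along the world's x, y, z in mm, then the turn, a rotation vector about the world's x, y, z in degrees. In form: [[tx, ty, tz, ax, ay, az], ...]. A call has 1 to 12 rows; each row shifts and turns the commanded pose from where the row before left it; what a row does not reach is not made up. A row lasts 1/8 s, in which the tool goes at most 62.5 mm and 10.7 degrees, less where a joint would pass 70% of its speed; a pose out of reach is approached as far as the arm can. A call with a gripper value outside its range is refused whole. "claw" is the finger opening in mm, from 0 to 85.4, set as the call begins (left out, the last holds). The fingers move at their own pace and stop on an object; the grip force is fixed at half the most. Time passes only in rows, so rows that do not move let the fingers close. It gives the time, the measured TCP pose, the force, the opening and the grip force at its end, in the units of the state.
- manip.sense(): the state, without advancing time (a new reading comes with each control period).
- vision.camera(name): name is "scene" or "top" or "wrist"; returns a dict with "color" (384x512x3 uint8, red, green, blue), "range_z" (384x512 float32, mm along the optical axis (not along the pixel's ray), 0 where there is no reading), "intrinsics" (3x3 intrinsics, pixels), "k1" (the pictures are not rectified: a ray, as slopes to the right and down, at radius r is drawn at 1 + k1 r^2 times it, then the intrinsics apply), "R" (3x3) and "t" (3): a world point X has camera coordinates R X + t; the wrist camera has in their place "tool_from_camera" (4x4, takes a point from camera to tool coordinates, whose origin is the TCP and whose axes are the flange's). Camera axes: x right, y down, z forward; pixel columns grow to the right and rows downward; lengths in mm; the calibration is good to about 2 mm. A picture is of the moment at which its call begins: read the wrist's pose just before it.
- manip.sign_off(): hands the job in; it is judged then, once.
Trained networks look in the newest picture that a camera, given by its name, has taken for a name from the list of things; names that differ only in an ending like _2 or _b are one class to them, and where a whole thing is asked for, a point or a joint stands for the part that bears it (a point fixed in the world has none). Each returns a list of dicts, best first, with "score" (0 to 1); they miss things now and then, are a little off and sometimes report something else, mostly with a low value. They report only what shows in the picture. A call takes as long as a camera call. They do not tell look-alikes from the thing itself.
- vision.find_in(name, camera): "uv" ([column, row] in pixels, amid what is visible of it).
The state is a dict: "clock": time; "joints": joint angles; "qd": joint speeds; "effort": joint torques, N m; "eef_pos": TCP position; "tool_rot": TCP orientation; "contact_force": force on the tool from outside, world axes, zero at the start; "moment": the same for the moment, N m; "finger_gap": finger opening in mm; "grip_force": force on a finger pad.
Only numpy, scipy, OpenCV 4.12 (cv2) and the standard library are available. Lean on these libraries where they do the work, as an engineer would, in place of code of your own. Each camera call takes 0.05 s, during which the arm holds its last target. There are 200 camera calls.

## Task

Change over the dosing rack that feeds the washers: first throw the valve lever into the red notch; then stand every spent (clear) cartridge upright in the green returns crate and every full cartridge upright in the middle of the bay of its own colour. When they are all in, lay the retaining bar across the two blue cradles in front of them, fully down in both, and finally throw the lever into the green notch. The cup, the jar and the soap stay where they are.

Things in the scene. Friction and masses are not known exactly. Their poses are not given: they have to be found in the camera images.
- rack: Dosing rack, fixed: steel drip tray 160 mm (its x) by 300 mm (its y), floor 8 mm above the counter, edge to 14 mm. Origin on the counter under its centre; x away from the robot, y left. Three bays in a row along y at x = +15 mm, 72 mm apart. A fixed rail (10 mm thick, top at 65 mm) runs behind them at x = +64 mm; two blue cradles stand in front
- cradle_mid (a point): Point midway between the two blue cradles at the height of their seats (50 mm above the counter), axes as the rack's. Cradles: U-shaped forks 12 mm thick at y = -125 and +125 mm from here; slot open upward, 32 mm wide in x, flaring above 14 mm; horns end 30 mm above the seat. The bar belongs on both seats, lying along y, its origin at this point
- bar: Retaining bar, loose, 0.3 kg: steel, yellow bands, 24 mm wide (its x), 14 mm high, 290 mm long (its y), origin at the middle of its underside. Yellow end stops (50 mm wide, 6 mm thick, 14 mm high) go outside the cradles, 8 mm free play each end. Black grip block on the middle, 18 mm (x) by 40 mm (y), 14 to 58 mm above the underside: lift it by this. Either way round is right
- lever (a joint): Valve lever angle, rad: -0.5 = red (stop) notch, 0 = white (flush) notch, +0.5 = green (dose) notch; limits -0.58 and 0.58. Growing values swing the knob towards the valve's -y (right). A sprung detent pulls it into the nearest notch (ridges at about -0.25 and +0.25); throwing it takes about 4 N at the knob. It starts in the white or the green notch
- lever_knob (a point): Centre of the black ball knob, 30 mm in diameter, on the end of the lever, 115 mm from the pivot, 175 to 190 mm above the counter
- valve_pivot (a point): Point on the lever's pivot axis in the plane of the knob's swing, 75 mm above the counter, fixed to the grey valve block (75 by 100 mm, 52 mm high). x: the pivot axis, about away from the robot; y: about left. At angle q the knob is at y = -115 sin q, z = +115 cos q mm from here. A disc with red, white and green notches on its rim (radius 85 mm) stands 11 mm away on the +x side
- crate: Returns crate, fixed: open green box 100 mm (its x) by 184 mm (its y), 50 mm high, walls and floor 5 mm thick, origin at the centre of its underside. It takes two cartridges side by side along y
- full_blue: Full blue cartridge (0.35 kg; may be absent): blue body with a white label, blue cap; 60 mm in diameter, 118 mm tall, origin at the centre of its underside, z up its axis. Body to 72 mm, shoulder to 83 mm, then a cap 31 mm in diameter up to 118 mm: grip it by the cap from above
- full_orange: Full orange cartridge (0.35 kg; may be absent): orange body with a white label, orange cap; 60 mm in diameter, 118 mm tall, origin at the centre of its underside, z up its axis. Body to 72 mm, shoulder to 83 mm, then a cap 31 mm in diameter up to 118 mm: grip it by the cap from above
- full_violet: Full violet cartridge (0.35 kg; may be absent): violet body with a white label, violet cap; 60 mm in diameter, 118 mm tall, origin at the centre of its underside, z up its axis. Body to 72 mm, shoulder to 83 mm, then a cap 31 mm in diameter up to 118 mm: grip it by the cap from above
- bay_blue: The blue bay of the rack, fixed: blue disc 68 mm in diameter on the tray floor, and a tag of the same colour on the rear rail behind it. Origin at the disc's centre, on the tray floor 8 mm above the counter, axes as the rack's; the order of the colours varies
- bay_orange: The orange bay of the rack, fixed: orange disc 68 mm in diameter on the tray floor, and a tag of the same colour on the rear rail behind it. Origin at the disc's centre, on the tray floor 8 mm above the counter, axes as the rack's; the order of the colours varies
- bay_violet: The violet bay of the rack, fixed: violet disc 68 mm in diameter on the tray floor, and a tag of the same colour on the rear rail behind it. Origin at the disc's centre, on the tray floor 8 mm above the counter, axes as the rack's; the order of the colours varies
- spent_1: Spent cartridge (0.08 kg; may be absent): colourless, milky-clear body without label and white cap, at first standing in one of the bays; 60 mm in diameter, 118 mm tall, origin at the centre of its underside, z up its axis. Body to 72 mm, shoulder to 83 mm, then a cap 31 mm in diameter up to 118 mm: grip it by the cap from above
- spent_2: Spent cartridge (0.08 kg; may be absent): colourless, milky-clear body without label and white cap, at first standing in one of the bays; 60 mm in diameter, 118 mm tall, origin at the centre of its underside, z up its axis. Body to 72 mm, shoulder to 83 mm, then a cap 31 mm in diameter up to 118 mm: grip it by the cap from above
- cup: Bystander: white measuring cup, 64 mm wide, 60 mm tall, origin under its centre
- jar: Bystander: white jar with red lid, 72 mm wide, 100 mm tall, origin under its centre
- soap: Bystander: cream bar of soap, 60 by 90 by 35 mm, origin under its centre
Mind the look-alikes: they are no part of the job. Leave any turquoise or yellow look-alike of the full_violet alone.

How it is judged (in metres and radians):
On the way, in this order (a step that is already met when the one before it is completed fails the run):
1. the lever is in the red notch (value of joint lever between -0.6 and -0.4 rad), for 0.2 s.
2. with the lever still in the red notch, every full cartridge stands in the bay of its colour and every spent one in the crate (all of step 1 and horizontal distance between full_blue and bay_blue below 0.014 m and z of full_blue in the frame of bay_blue between -0.005 and 0.005 m and angle between each of full_blue, full_orange, full_violet's own z axis and vertical below 0.1 rad and linear speed of each of full_blue, full_orange, full_violet, spent_1, spent_2 below 0.02 m/s and horizontal distance between full_orange and bay_orange below 0.014 m and z of full_orange in the frame of bay_orange between -0.005 and 0.005 m and horizontal distance between full_violet and bay_violet below 0.014 m and z of full_violet in the frame of bay_violet between -0.005 and 0.005 m and x of spent_1 in the frame of crate between -0.046 and 0.046 m and y of spent_1 in the frame of crate between -0.09 and 0.09 m and z of each of spent_1, spent_2 in the frame of crate below 0.02 m and angle between each of spent_1, spent_2's own z axis and vertical below 0.15 rad and x of spent_2 in the frame of crate between -0.046 and 0.046 m and y of spent_2 in the frame of crate between -0.09 and 0.09 m), for 0.2 s.
3. then the bar lies in both cradles, the lever still in the red notch (all of step 1 and x of bar in the frame of cradle_mid between -0.008 and 0.008 m and y of bar in the frame of cradle_mid between -0.015 and 0.015 m and z of bar in the frame of cradle_mid between -0.005 and 0.005 m and angle between the y axis of bar and the y axis of rack, either way round below 0.06 rad and angle between bar's own z axis and vertical below 0.1 rad and linear speed of bar below 0.02 m/s), for 0.2 s.
At the end, for the whole second after the job is handed in: Full cartridges upright within 14 mm of the centre of their own colour's bay; spent ones upright in the crate; the bar down in both cradles (8 mm across, 15 mm along, 5 mm in height, 0.06 rad); the lever in the green notch (0.1 rad); all at rest (horizontal distance between full_blue and bay_blue below 0.014 m and z of full_blue in the frame of bay_blue between -0.005 and 0.005 m and angle between each of full_blue, full_orange, full_violet, bar's own z axis and vertical below 0.1 rad and linear speed of each of full_blue, full_orange, full_violet, spent_1, spent_2, bar below 0.02 m/s and horizontal distance between full_orange and bay_orange below 0.014 m and z of full_orange in the frame of bay_orange between -0.005 and 0.005 m and horizontal distance between full_violet and bay_violet below 0.014 m and z of full_violet in the frame of bay_violet between -0.005 and 0.005 m and x of spent_1 in the frame of crate between -0.046 and 0.046 m and y of spent_1 in the frame of crate between -0.09 and 0.09 m and z of each of spent_1, spent_2 in the frame of crate below 0.02 m and angle between each of spent_1, spent_2's own z axis and vertical below 0.15 rad and x of spent_2 in the frame of crate between -0.046 and 0.046 m and y of spent_2 in the frame of crate between -0.09 and 0.09 m and x of bar in the frame of cradle_mid between -0.008 and 0.008 m and y of bar in the frame of cradle_mid between -0.015 and 0.015 m and z of bar in the frame of cradle_mid between -0.005 and 0.005 m and angle between the y axis of bar and the y axis of rack, either way round below 0.06 rad and value of joint lever between 0.4 and 0.6 rad and velocity of joint lever between -0.1 and 0.1 rad/s); the robot touches nothing.
It fails at once if the cup is disturbed (moved 30 mm) (distance of cup from where it was at the start of the episode above 0.03 m).
It fails at once if the jar is disturbed (moved 30 mm) (distance of jar from where it was at the start of the episode above 0.03 m).
It fails at once if the soap is disturbed (moved 30 mm) (distance of soap from where it was at the start of the episode above 0.03 m).
Of spent_1, spent_2 only 1 to 2 are there at a start; the rules pass over those that are not, and their reading is None.
Of full_blue, full_orange, full_violet only 2 to 3 are there at a start; the rules pass over those that are not, and their reading is None.
At some moment in a run one of full_blue, full_orange, full_violet, bar may be knocked a few centimetres aside while the robot is not near it.
It also fails if it takes over 210 s, if anything falls off the work surface, if the arm or the gripper's body presses on something with over 40 N, if the wrist force passes 120 N, or if a joint passes its speed limit or range.

## Working session

There is one attempt and no reset: what is moved stays moved. The work goes in short steps, Python scripts to look and compute and a tool call to move; the robot and the scene stay as the last step left them, time stands still between calls to the robot, and variables do not carry over. Pictures are saved under pics/ and viewed, at most 14 in all, crops included, and the job is handed in when it is done.

Besides the shell and the picture viewer there is one more tool, called in YAML: its name, and indented under it one key for each argument. play_rows: Moves the arm, as the interface text tells. Its arguments: {"type":"object","properties":{"series":{"type":"array"},"claw":{"type":"number"}},"required":["series"]}

```bash
mkdir -p pics; cat > h.py <<'E'
import numpy as np, cv2
from station import manip, vision
from scipy.spatial.transform import Rotation as Ro
def shot(n):
    s=manip.sense(); c=vision.camera(n)
    if n=="wrist":
        T=np.array(c["tool_from_camera"]); W=np.eye(4); W[:3,:3]=Ro.from_rotvec(s["tool_rot"]).as_matrix(); W[:3,3]=s["eef_pos"]
        M=np.linalg.inv(W@T); c["R"]=M[:3,:3]; c["t"]=M[:3,3]
    c["R"]=np.array(c["R"]);c["t"]=np.array(c["t"]);c["K"]=np.array(c["intrinsics"])
    return c
def save(c,f): cv2.imwrite("pics/"+f,c["color"][:,:,::-1])
def rays(c,uv):
    uv=np.asarray(uv,float).reshape(-1,1,2)
    return cv2.undistortPoints(uv,c["K"],np.array([c["k1"],0,0,0.])).reshape(-1,2)
def at_z(c,uv,z):   # world point where pixel ray meets height z
    p=rays(c,uv); d=np.c_[p,np.ones(len(p))]@c["R"]; o=-c["R"].T@c["t"]
    return o+d*((z-o[2])/d[:,2])[:,None]
def cloud(c):       # HxWx3 world points
    h,w=c["range_z"].shape; u,v=np.meshgrid(np.arange(w),np.arange(h))
    p=rays(c,np.c_[u.ravel(),v.ravel()]); z=c["range_z"].ravel()
    X=(np.c_[p,np.ones(len(p))]*z[:,None]-c["t"])@c["R"]
    X[z<=0]=np.nan
    return X.reshape(h,w,3)
def proj(c,X):
    r,_=cv2.Rodrigues(c["R"]); return cv2.projectPoints(np.asarray(X,float).reshape(-1,1,3),r,c["t"],c["K"],np.array([c["k1"],0,0,0.]))[0].reshape(-1,2)
E
python3 - <<'E'
from h import *
for n in("scene","top"):
    c=shot(n); save(c,n+"0.png"); np.savez(n+"0.npz",**{k:np.array(v) for k,v in c.items()})
    C=-c["R"].T@c["t"]; print(n,C.round(),c["k1"])
    X=cloud(c)
    for k in "rack bar lever lever_knob crate full_blue full_orange full_violet bay_blue bay_orange bay_violet spent_1 cup jar soap".split():
        try:
            for d in vision.find_in(k,n)[:4]:
                u,v=np.array(d["uv"]).round().astype(int); print(n,k,(u,v),round(d["score"],2),X[v,u].round())
        except Exception as e: print(k,e)
print(manip.sense())
E
```

```text
scene [1508. -207.  846.] -0.12374656793135658
scene rack (np.int64(246), np.int64(272)) 0.7 [719.  16.  62.]
scene bar (np.int64(224), np.int64(222)) 0.9 [449.  26.  14.]
scene lever (np.int64(70), np.int64(228)) 0.5 [ 584. -375.  181.]
scene lever (np.int64(99), np.int64(252)) 0.39 [ 579. -324.   91.]
scene lever_knob (np.int64(70), np.int64(227)) 0.75 [ 579. -375.  180.]
scene crate (np.int64(113), np.int64(225)) 0.78 [ 364. -293.    8.]
scene crate (np.int64(247), np.int64(273)) 0.41 [720.  18.  60.]
scene full_blue (np.int64(116), np.int64(308)) 0.73 [ 723. -300.   34.]
scene full_blue (np.int64(114), np.int64(224)) 0.33 [ 358. -290.    6.]
scene full_orange (np.int64(339), np.int64(189)) 0.7 [463. 382.  73.]
scene full_violet (np.int64(313), np.int64(165)) 0.74 [311. 361.  75.]
scene full_violet (np.int64(317), np.int64(216)) 0.68 [558. 270.  63.]
scene full_violet (np.int64(284), np.int64(179)) 0.59 [346. 248.  61.]
scene full_violet (np.int64(370), np.int64(191)) 0.57 [484. 479.  61.]
scene bay_orange (np.int64(229), np.int64(278)) 0.66 [729. -29.  64.]
scene bay_violet (np.i
[... 2123 characters left out ...]
700. -288.   37.]
{'clock': 1.6, 'joints': array([-1.20436062e+00,  2.76414905e-01, -2.63656284e-02,  1.26801733e+00,
       -1.07233864e-05,  1.46739455e+00]), 'qd': array([ 0.00147518,  0.00110826, -0.00109306, -0.00071469,  0.00113715,
       -0.00064837]), 'effort': array([-2.05815646e-03, -4.45477116e+01,  2.95554096e+01,  1.12416481e-03,
       -1.71832398e-04, -4.74738457e-06]), 'eef_pos': array([ 282.95369226, -557.29041798,  231.3202525 ]), 'tool_rot': array([-3.05530323e+00, -7.31249518e-01,  1.70147008e-05]), 'contact_force': array([ 0.02754652,  0.11180259, -0.56981843]), 'moment': array([-0.0331842 , -0.00116876,  0.012674  ]), 'grip_force': 0.0, 'finger_gap': 85.15941505049089}
```

View pictures.

```bash
python3 - <<'E'
import cv2
a=cv2.imread("pics/top0.png"); cv2.imwrite("pics/top0b.png",cv2.resize(a[100:300,80:460],(798,420),interpolation=3))
E
```

```text
(no output)
```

View pics/top0b.png

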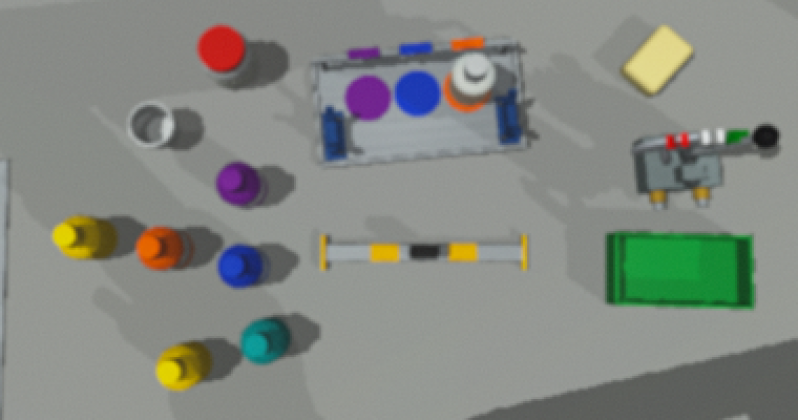

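View pics/scene0.png

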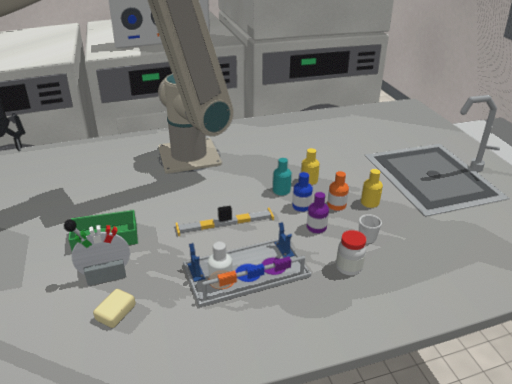

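```bash
cat > meas.py <<'E'
from h import *
def ld(n):
    d=np.load(n+"0.npz"); return {k:d[k] for k in d}
HUE={"orange":(8,),"yellow":(25,),"violet":(142,),"blue":(116,),"teal":(89,)}
def caps(c,X,tag,zlo=100,zhi=128):
    hsv=cv2.cvtColor(c["color"],cv2.COLOR_RGB2HSV); h=hsv[...,0].astype(int)
    for n,(hh,) in HUE.items():
        m=(abs(h-hh)<7)&(hsv[...,1]>110)&(X[...,2]>zlo)&(X[...,2]<zhi)
        k,l,st,ce=cv2.connectedComponentsWithStats(m.astype(np.uint8))
        for i in range(1,k):
            if st[i,4]>15:
                P=X[l==i]; print(tag,n,st[i,4],ce[i].round(1),"cloudmean",P.mean(0).round(1),"z118",at_z(c,ce[i],118)[0].round(1),"zmax",np.percentile(P[:,2],90).round(1))
if __name__=="__main__":
    for n in("top","scene"):
        c=ld(n);X=cloud(c);caps(c,X,n)
        hsv=cv2.cvtColor(c["color"],cv2.COLOR_RGB2HSV);h=hsv[...,0].astype(int)
        def comp(name,m,z,lo=15):
            k,l,st,ce=cv2.connectedComponentsWithStats(m.astype(np.uint8))
            for i in range(1,k):
                if st[i,4]>lo:
                    r=cv2.minAreaRect(np.argwhere(l==i)[:,::-1].astype(np.float32)); 
                    P=X[l==i]; print(n,name,st[i,4],ce[i].round(1),"cloudmed",np.nanmedian(P,0).round(1),"atz",at_z(c,ce[i],z)[0].round(1),"rect",at_z(c,cv2.boxPoints(r),z)[:,:2].round(0).tolist())
        inr=(X[...,0]>540)&(X[...,0]<760)&(X[...,1]>-130)&(X[...,1]<200)
        low=inr&(X[...,2]<25)
        for k_ in("violet","blue","orange"): comp("disc_"+k_,(abs(h-HUE[k_][0])<8)&(hsv[...,1]>110)&low,8)
        for k_ in("violet","blue","orange"): comp("tag_"+k_,(abs(h-HUE[k_][0])<8)&(hsv[...,1]>110)&inr&~low,65)
        comp("cradle",(abs(h-110)<14)&(hsv[...,1]>60)&inr&(X[...,2]>20),65,20)
        bar=(X[...,0]>380)&(X[...,0]<500)&(X[...,1]>-150)&(X[...,1]<200)
        comp("barY",(abs(h-23)<8)&(hsv[...,1]>110)&bar,14,8)
        comp("grip",(hsv[...,2]<60)&bar&(X[...,2]>30),58)
        comp("crate",(abs(h-65)<12)&(hsv[...,1]>110)&(X[...,0]<520)&(X[...,1]<-150),50,100)
        val=(X[...,0]>520)&(X[...,0]<640)&(X[...,1]<-200)&(X[...,2]>40)
        comp("knob",(hsv[...,2]<50)&val,176); comp("red",((h<6)|(h>172))&(hsv[...,1]>120)&val,155,5); comp("green",(abs(h-65)<12)&(hsv[...,1]>110)&val,155,5)
        comp("valveblk",(X[...,2]<58)&val,52,50)
        comp("white",(hsv[...,1]<40)&(hsv[...,2]>170)&inr&(X[...,2]>105),118)
E
python3 meas.py
```

```text
top orange 117 [150.6 217.3] cloudmean [444.8 391.4 116.3] z118 [444.8 390.9 118. ] zmax 120.0
top yellow 124 [111.3 212. ] cloudmean [461.  498.7 115.6] z118 [460.8 497.8 118. ] zmax 119.6
top yellow 123 [160.3 276.5] cloudmean [286.8 363.1 116.3] z118 [287.  362.6 118. ] zmax 120.2
top violet 112 [190.3 185.6] cloudmean [529.8 283.9 116.1] z118 [529.6 283.6 118. ] zmax 119.9
top blue 109 [191.2 226.2] cloudmean [419.  281.1 116.5] z118 [419.  280.8 118. ] zmax 119.9
top teal 113 [202.5 264. ] cloudmean [318.1 250.4 117. ] z118 [318.2 250.2 118. ] zmax 120.3
top disc_violet 346 [254.8 146.2] cloudmed [660.7 108.9   8.5] atz [660.6 109.4   8. ] rect [[693.0, 139.0], [692.0, 78.0], [630.0, 79.0], [631.0, 140.0]]
top disc_blue 377 [278.4 144.1] cloudmed [665.6  38.4   8.2] atz [665.7  37.6   8. ] rect [[698.0, 69.0], [696.0, 5.0], [634.0, 6.0], [636.0, 70.0]]
top disc_blue 79 [319.8 158.2] cloudmed [618.4 -84.3  10.8] atz [620.  -86.7   8. ] rect [[653.0, -68.0], [659.0, -91.0], [593.0, -107.0], [587.0, -84.0]]
top disc_blue 60 [236.4 167.4] cloudmed [592.1 168.6  11.2] atz [596.3 166.
[... 6760 characters left out ...]
302.0], [563.0, -292.0], [578.0, -269.0], [636.0, -280.0]]
scene green 79 [ 84.8 239.2] cloudmed [ 579.  -350.   132.3] atz [ 602.3 -345.7  155. ] rect [[573.0, -365.0], [563.0, -350.0], [626.0, -331.0], [635.0, -346.0]]
scene green 32 [ 77.2 238.2] cloudmed [ 578.1 -366.2  142.4] atz [ 593.8 -363.6  155. ] rect [[580.0, -369.0], [583.0, -357.0], [606.0, -357.0], [603.0, -369.0]]
scene valveblk 458 [103.3 265.2] cloudmed [ 583.5 -320.3   50.8] atz [ 586.5 -320.5   52. ] rect [[572.0, -391.0], [563.0, -254.0], [606.0, -252.0], [614.0, -385.0]]
scene white 76 [218.6 245.4] cloudmed [675.9 -39.8 124.9] atz [667.6 -37.9 118. ] rect [[652.0, -48.0], [659.0, -23.0], [684.0, -29.0], [677.0, -54.0]]
```

play_rows:
  series:
    - [40,26,0,0,0,-4]
    - [40,26,0,0,0,-4]
    - [40,26,0,0,0,-4]
    - [40,26,0,0,0,-4]
    - [40,26,0,0,0,-4]
    - [40,26,0,0,0,-2.3]
    - [38,27,0,0,0,0]
    - [0,0,0,0,0,0]
    - [0,0,0,0,0,0]
  claw: 60

```text
clock: 2.72
eef_pos: [560.6, -374.3, 231.2]
tool_rot: [3.139, 0.127, -0.001]
contact_force: [-0.3, -0.3, -0.7]
finger_gap: 59.7
grip_force: 0.0
```

```bash
python3 - <<'E'
from h import *
s=manip.sense(); print(s["clock"],s["eef_pos"].round(1),Ro.from_rotvec(s["tool_rot"]).as_matrix()[:,1].round(3),s["finger_gap"])
c=shot("wrist"); X=cloud(c); hsv=cv2.cvtColor(c["color"],cv2.COLOR_RGB2HSV); save(c,"w1.png")
m=(hsv[...,2]<60)&(X[...,2]>165)&(X[...,2]<200)&(X[...,1]<-340)
k,l,st,ce=cv2.connectedComponentsWithStats(m.astype(np.uint8))
for i in range(1,k):
    if st[i,4]>50: print(st[i],ce[i],np.nanmean(X[l==i],0).round(1),at_z(c,ce[i],176).round(1), np.nanmax(X[l==i],0).round(1))
d=(X[...,2]>100)&(X[...,0]>560)&(X[...,0]<600); print("disc max z",np.nanpercentile(X[d][:,2],99), "camera", -c["R"].T@c["t"])
E
```

```text
2.725 [ 560.6 -374.3  231.2] [ 0.081 -0.997  0.   ] 59.70914178534022
[ 241  180   46   47 1680] [263.01309524 203.34761905] [ 570.5 -376.8  187.1] [[ 566.2 -377.4  176. ]] [ 581.8 -363.7  193. ]
disc max z 316.84895227320095 camera [ 641.75417552 -367.54506095  374.36113624]
```

View pics/w1.png

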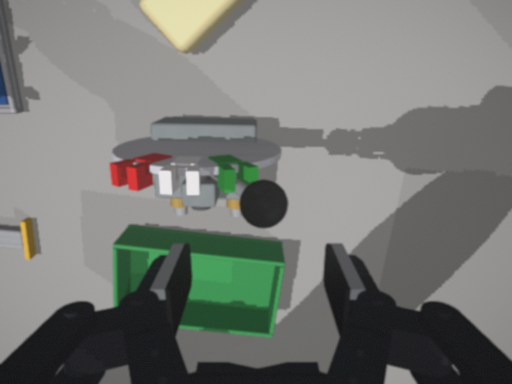

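play_rows:
  series:
    - [1,-2,-25,0,0,0]
    - [0,0,-25,0,0,0]
    - [0,0,-15,0,0,0]
    - [0,0,0,0,0,0]
    - [-1,12,0,0,0,0]
    - [-1,12,0,0,0,0]
    - [-1,15,2,0,0,0]
    - [-1,15,2,0,0,0]
    - [-1,15,0,0,0,0]

```text
clock: 3.9
eef_pos: [557.0, -305.9, 171.0]
tool_rot: [3.139, 0.127, 0.001]
contact_force: [0.8, -6.3, 4.3]
finger_gap: 60.3
grip_force: 3.4
```

play_rows:
  series:
    - [-1,15,0,0,0,0]
    - [-1,15,-2,0,0,0]
    - [-1,15,-2,0,0,0]
    - [-1,13,-2,0,0,0]
    - [0,1,0,0,0,0]
    - [0,0,0,0,0,0]
    - [0,-8,0,0,0,0]
    - [0,-8,0,0,0,0]
    - [0,0,0,0,0,0]

```text
clock: 5.03
eef_pos: [552.9, -264.5, 164.2]
tool_rot: [-3.138, -0.126, 0.0]
contact_force: [-0.1, 0.5, -0.0]
finger_gap: 59.7
grip_force: 0.0
```

```bash
cat > knob.py <<'E'
from h import *
import sys
s=manip.sense(); print(s["eef_pos"].round(1),s["contact_force"].round(1))
for n in sys.argv[1:]:
    c=shot(n); X=cloud(c); hsv=cv2.cvtColor(c["color"],cv2.COLOR_RGB2HSV)
    m=(hsv[...,2]<60)&(X[...,2]>165)&(X[...,2]<205)&(X[...,0]>520)&(X[...,0]<640)&(X[...,1]<-200)
    k,l,st,ce=cv2.connectedComponentsWithStats(m.astype(np.uint8))
    for i in range(1,k):
        if st[i,4]>20: print(n,st[i],ce[i].round(),np.nanmean(X[l==i],0).round(1))
E
python3 knob.py scene wrist
```

```text
[ 552.9 -264.5  164.2] [-0.1  0.5 -0. ]
scene [110 211  12  11 106] [116. 216.] [ 568.2 -266.9  182.2]
wrist [ 230  222   70   69 3736] [265. 256.] [ 565.4 -266.2  186. ]
wrist [ 167  245   24   87 1074] [180. 284.] [ 553.7 -233.9  191. ]
wrist [ 324  244   24   87 1079] [334. 283.] [ 558.4 -293.9  190.3]
wrist [138 256  28  34 334] [152. 273.] [ 557.3 -222.7  191.1]
wrist [350 256  29  34 363] [364. 274.] [ 563.9 -304.5  191.5]
```

play_rows:
  series:
    - [0,0,30,0,0,0]
    - [0,0,30,0,0,0]
    - [20,38,0,0,0,0]
    - [20,38,0,0,0,0]
    - [20,38,0,0,0,0]
    - [20,38,0,0,0,0]
    - [20,38,0,0,0,0]
    - [20,38,0,0,0,0]
    - [0,0,0,0,0,0]
    - [0,0,0,0,0,0]

```text
clock: 6.38
eef_pos: [672.5, -36.2, 224.1]
tool_rot: [3.139, 0.127, -0.001]
contact_force: [-0.2, -1.1, 0.5]
finger_gap: 60.1
grip_force: 0.0
```

```bash
cat > cap.py <<'E'
from h import *
# usage: cap.py colour  -> centre of cap top from the wrist camera (top plane pixels), and from the top camera
import sys
H={"orange":8,"violet":142,"blue":116}
def run(col,cams,zlo,zhi,save_as=None):
    s=manip.sense(); p=s["eef_pos"]; print("tcp",p.round(1),"clock",s["clock"])
    for n in cams:
        c=shot(n); X=cloud(c); hsv=cv2.cvtColor(c["color"],cv2.COLOR_RGB2HSV); h=hsv[...,0].astype(int)
        if save_as and n=="wrist": save(c,save_as)
        m=((hsv[...,1]<45)&(hsv[...,2]>120)) if col=="white" else (abs(h-H[col])<9)&(hsv[...,1]>100)
        m=m&(X[...,2]>zlo)&(X[...,2]<zhi)
        k,l,st,ce=cv2.connectedComponentsWithStats(m.astype(np.uint8))
        for i in range(1,k):
            if st[i,4]>40:
                P=X[l==i]; print(n,col,st[i,:5],ce[i].round(),"mean",P.mean(0).round(1),"mid",((P.max(0)+P.min(0))/2).round(1),"ext",np.ptp(P,axis=0).round(1))
if __name__=="__main__":
    run(sys.argv[1],sys.argv[2].split(","),float(sys.argv[3]),float(sys.argv[4]),sys.argv[5] if len(sys.argv)>5 else None)
E
python3 cap.py white wrist 118 132 w2.png
```

```text
tcp [672.5 -36.2 224.1] clock 6.375
wrist white [ 241  165   42   39 1275] [261. 184.] mean [677.2 -38.8 126.7] mid [676.5 -39.  124.3] ext [29.8 29.9  9.6]
```

View pics/w2.png

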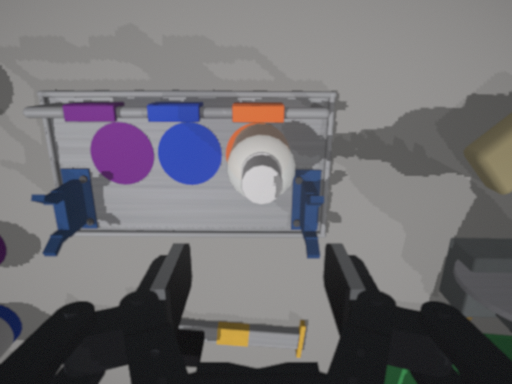

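```bash
cat > rack.py <<'E'
from h import *
c=shot("wrist"); X=cloud(c); hsv=cv2.cvtColor(c["color"],cv2.COLOR_RGB2HSV); h=hsv[...,0].astype(int)
print(manip.sense()["eef_pos"].round(1))
for n,hh in(("violet",142),("blue",116),("orange",8)):
    m=(abs(h-hh)<9)&(hsv[...,1]>110)&(X[...,2]<16)&(X[...,0]>620)
    k,l,st,ce=cv2.connectedComponentsWithStats(m.astype(np.uint8))
    for i in range(1,k):
        if st[i,4]>1000:
            pts=np.argwhere(l==i)[:,::-1].astype(np.float32); (e,ax,_)=cv2.fitEllipse(cv2.convexHull(pts)); P=X[l==i]; print("disc",n,st[i,4],at_z(c,e,8).round(1),np.array(ax).round(),"cloud",np.nanmean(P,0).round(1),np.ptp(P,axis=0).round(1))
# cradle: blue things at height 25..90, horns tops and seats
m=(abs(h-110)<14)&(hsv[...,1]>60)&(X[...,2]>40)&(X[...,2]<95)&(X[...,0]<660)&(X[...,0]>550)
for lo,hi in((-125,-60),(120,190)):
    P=X[m&(X[...,1]>lo)&(X[...,1]<hi)]
    for a,b in((42,56),(60,72),(72,90)):
        Q=P[(P[:,2]>a)&(P[:,2]<b)]
        if len(Q): print((lo,a,b),len(Q),"med",np.median(Q,0).round(1),"x min/max",np.percentile(Q[:,0],[2,25,75,98]).round(1),"y",np.percentile(Q[:,1],[2,98]).round(1))
E
python3 rack.py
```

```text
[672.4 -37.1 224.3]
disc violet 2931 [[662.3 107.8   8. ]] [58. 65.] cloud [662.3 107.1   9.7] [65.8 66.   5.6]
disc blue 3067 [[667.7  35.8   8. ]] [61. 64.] cloud [667.9  35.5   9.8] [66.7 66.2  5.4]
(-125, 42, 56) 460 med [623.9 -92.1  50.8] x min/max [606.6 614.5 632.9 648.7] y [-99.5 -86. ]
(-125, 60, 72) 169 med [606.4 -93.   66.5] x min/max [601.8 604.2 640.1 647.1] y [-99.2 -85.6]
(-125, 72, 90) 263 med [601.5 -93.1  79.2] x min/max [593.5 598.6 651.  654.3] y [-99.9 -85.4]
(120, 42, 56) 647 med [605.4 152.5  50.4] x min/max [583.9 594.7 616.  629.7] y [148.8 161.6]
(120, 60, 72) 220 med [588.1 151.9  66.5] x min/max [583.2 585.9 624.1 630.7] y [148.2 159.9]
(120, 72, 90) 306 med [583.3 153.9  78.5] x min/max [575.1 580.  632.1 635.4] y [147.7 163.2]
```

play_rows:
  series:
    - [4,-2.5,-35,0,0,0]
    - [0,0,-35,0,0,0]
    - [0,0,-30,0,0,0]
    - [0,0,-15,0,0,0]
    - [0,0,-11,0,0,0]
    - [0,0,0,0,0,0]

```text
clock: 7.22
eef_pos: [676.8, -39.1, 98.2]
tool_rot: [-3.139, -0.126, 0.001]
contact_force: [-0.9, 0.1, -0.3]
finger_gap: 59.7
grip_force: 0.0
```

play_rows:
  series:
    - [0,0,0,0,0,0]
    - [0,0,0,0,0,0]
    - [0,0,0,0,0,0]
    - [0,0,0,0,0,0]
  claw: 20

```text
clock: 7.72
eef_pos: [678.3, -38.8, 100.0]
tool_rot: [3.139, 0.127, 0.005]
contact_force: [-0.1, 0.6, 5.7]
finger_gap: 29.0
grip_force: 59.5
```

play_rows:
  series:
    - [0,0,20,0,0,0]
    - [0,0,40,0,0,0]
    - [0,0,50,0,0,0]
    - [-40,-10,0,0,0,0]
    - [-50,-15,0,0,0,0]
    - [-50,-20,0,0,0,0]
    - [-45,-35,0,0,0,0]
    - [-35,-40,0,0,0,0]
    - [-25,-45,0,0,0,0]
    - [-15,-45,0,0,0,0]
    - [-10,-40,0,0,0,0]
    - [-3,-21,0,0,0,0]

```text
clock: 9.22
eef_pos: [403.2, -311.5, 209.0]
tool_rot: [3.139, 0.123, 0.001]
contact_force: [0.5, 0.9, -1.9]
finger_gap: 29.0
grip_force: 59.4
```

```bash
python3 - <<'E'
from h import *
s=manip.sense(); print(s["eef_pos"].round(1),s["finger_gap"])
c=shot("wrist"); X=cloud(c); hsv=cv2.cvtColor(c["color"],cv2.COLOR_RGB2HSV);h=hsv[...,0].astype(int); save(c,"w3.png")
g=(abs(h-65)<14)&(hsv[...,1]>100)
P=X[g&(X[...,2]>44)&(X[...,2]<56)]; print("rim",len(P),P.min(0).round(1),P.max(0).round(1),cv2.minAreaRect(P[:,:2].astype(np.float32)))
P=X[g&(X[...,2]<15)]; print("floor",np.median(P,0).round(1),np.percentile(P,[2,98],axis=0).round(1))
E
```

```text
[ 403.2 -311.5  209. ] 29.012886871023504
rim 2854 [ 355.  -411.9   44. ] [ 460.4 -227.8   53. ] ((407.7797546386719, -319.87713623046875), (181.99429321289062, 98.99876403808594), 87.57997131347656)
floor [ 414.5 -320.8    5.9] [[ 363.1 -405.4    4.3]
 [ 447.  -233.3   10.7]]
```

View pics/w3.png

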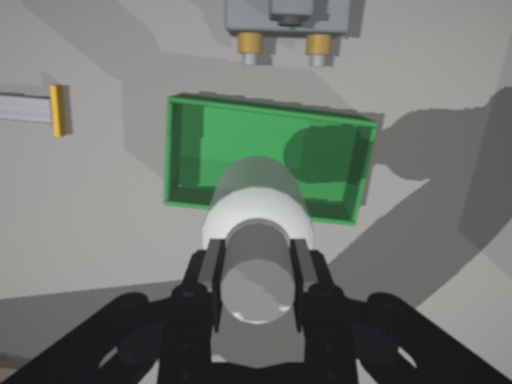

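play_rows:
  series:
    - [3,-4,0,0,0,0]
    - [2,-4,-20,0,0,0]
    - [0,0,-30,0,0,0]
    - [0,0,-30,0,0,0]
    - [0,0,-20,0,0,0]
    - [0,0,-8,0,0,0]
    - [0,0,-3,0,0,0]
    - [0,0,0,0,0,0]

```text
clock: 10.28
eef_pos: [409.6, -317.9, 98.0]
tool_rot: [3.138, 0.127, 0.001]
contact_force: [0.1, -0.1, -0.5]
finger_gap: 29.3
grip_force: 59.5
```

play_rows:
  series:
    - [0,0,0,0,0,0]
    - [0,0,0,0,0,0]
    - [0,0,0,0,0,0]
    - [0,0,10,0,0,0]
    - [0,0,20,0,0,0]
    - [0,0,40,0,0,0]
    - [0,0,40,0,0,0]
  claw: 55

```text
clock: 11.15
eef_pos: [408.8, -317.7, 208.9]
tool_rot: [-3.139, -0.126, 0.0]
contact_force: [-0.1, -0.2, -0.2]
finger_gap: 54.9
grip_force: 0.0
```

```bash
python3 cap.py white top,wrist 110 132; python3 - <<'E'
from h import *
import meas
c=shot("top"); meas.caps(c,cloud(c),"top")
E
```

```text
tcp [ 408.8 -317.7  208.9] clock 11.15
wrist white [ 233  176   41   41 1341] [253. 196.] mean [ 409.  -318.   123.5] mid [ 408.2 -318.   118.8] ext [30.6 30.1 14.8]
top orange 95 [151. 217.] cloudmean [445.6 390.5 115.9] z118 [445.6 389.8 118. ] zmax 120.3
top yellow 124 [111.3 212. ] cloudmean [461.1 498.6 116. ] z118 [461.  497.8 118. ] zmax 119.9
top yellow 120 [160.1 276.6] cloudmean [286.6 363.4 116.6] z118 [286.8 363.  118. ] zmax 119.8
top violet 108 [190.2 185.5] cloudmean [530.  284.1 116.5] z118 [529.8 283.8 118. ] zmax 119.4
top blue 109 [191.3 226.2] cloudmean [419.1 280.8 116.9] z118 [419.1 280.6 118. ] zmax 120.1
top teal 112 [202.4 264. ] cloudmean [318.  250.6 116.6] z118 [318.1 250.4 118. ] zmax 119.9
```

play_rows:
  series:
    - [0,30,16,0,0,0]
    - [10,52,0,0,0,0]
    - [10,52,0,0,0,0]
    - [10,52,0,0,0,0]
    - [10,52,0,0,0,0]
    - [10,52,0,0,0,0]
    - [10,52,0,0,0,0]
    - [10,52,0,0,0,0]
    - [10,52,0,0,0,0]
    - [10,52,0,0,0,0]
    - [14,52,0,0,0,0]
    - [14,48,0,0,0,0]

```text
clock: 12.8
eef_pos: [539.4, 198.5, 222.0]
tool_rot: [-3.061, -0.32, 0.016]
contact_force: [0.4, 0.4, 0.4]
finger_gap: 54.9
grip_force: 0.0
```

play_rows:
  series:
    - [8,0,0,0,0,0]
    - [0,0,0,0,0,0]
    - [0,0,0,0,0,0]

```text
clock: 13.18
eef_pos: [547.1, 196.8, 222.9]
tool_rot: [-3.062, -0.316, 0.014]
contact_force: [-0.2, -0.9, -0.4]
finger_gap: 55.0
grip_force: 0.0
```

```bash
python3 cap.py violet wrist 108 126 w4.png
```

```text
tcp [547.1 196.8 222.9] clock 13.175
wrist violet [ 133  157   42   40 1287] [153. 177.] mean [535.1 282.9 117.8] mid [533.4 283.8 114.5] ext [30.4 29.6 12.9]
```

View pics/w4.png

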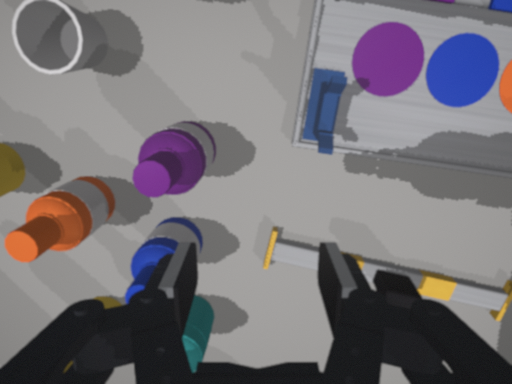

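```bash
cat > fix.py <<'E'
from h import *
import sys
# world rotation (deg) taking the tool to pointing down with yaw (tool y along world -y turned by yaw)
yaw=float(sys.argv[1]); s=manip.sense(); R=Ro.from_rotvec(s["tool_rot"])
T=Ro.from_euler("z",yaw,degrees=True)*Ro.from_rotvec([np.pi,0,0])
print(s["clock"],s["eef_pos"].round(1),"j",s["joints"].round(3),"turn",np.degrees((T*R.inv()).as_rotvec()).round(2))
E
python3 fix.py 4.3
```

```text
13.225 [547.2 196.9 223.1] j [ 0.202  0.202 -0.14   1.231  0.064  3.138] turn [-3.62 -0.63 -7.48]
```

play_rows:
  series:
    - [0,0,0,-3.6,-0.6,2.5]
    - [-2,11,0,0,0,10]
    - [-2,11,0,0,0,10]
    - [-2,11,0,0,0,10]
    - [-2,11,0,0,0,10]
    - [-2,11,0,0,0,10]
    - [-2,11,0,0,0,10]
    - [-2,11,0,0,0,10]
    - [0,9,0,0,0,10]
    - [0,0,0,0,0,0]
    - [0,0,0,0,0,0]

```text
clock: 14.6
eef_pos: [533.8, 283.1, 223.5]
tool_rot: [2.137, 2.298, -0.006]
contact_force: [0.0, -0.0, -0.2]
finger_gap: 55.2
grip_force: 0.0
```

```bash
python3 fix.py 94.3; python3 cap.py violet wrist 108 126 w5.png
```

```text
14.6 [533.8 283.1 223.5] j [ 0.383  0.246 -0.083  1.244 -0.005  1.881] turn [ 0.31 -0.02  0.13]
tcp [533.8 283.1 223.5] clock 14.6
wrist violet [ 236  160   41   41 1288] [256. 180.] mean [533.  286.4 118.1] mid [533.1 285.3 114.6] ext [30.8 29.4 13.1]
```

play_rows:
  series:
    - [-0.5,1.5,-35,0.3,0,0]
    - [0,0,-35,0,0,0]
    - [0,0,-30,0,0,0]
    - [0,0,-20,0,0,0]
    - [0,0,-11,0,0,0]
    - [0,0,0,0,0,0]

```text
clock: 15.4
eef_pos: [533.0, 284.7, 91.8]
tool_rot: [-2.136, -2.302, 0.002]
contact_force: [0.8, 0.6, 0.1]
finger_gap: 54.6
grip_force: 0.0
```

play_rows:
  series:
    - [0,0,0,0,0,0]
    - [0,0,0,0,0,0]
    - [0,0,0,0,0,0]
    - [0,0,0,0,0,0]
  claw: 20

```text
clock: 15.9
eef_pos: [534.0, 285.5, 93.8]
tool_rot: [2.136, 2.304, 0.002]
contact_force: [-2.5, -0.8, 5.5]
finger_gap: 29.4
grip_force: 59.0
```

play_rows:
  series:
    - [0,0,20,0,0,0]
    - [0,0,40,0,0,0]
    - [0,0,50,0,0,0]
    - [21,-29,0,0,0,0]
    - [21,-30,0,0,0,0]
    - [21,-30,0,0,0,0]
    - [21,-30,0,0,0,0]
    - [21,-30,0,0,0,0]
    - [22,-28,0,0,0,0]
    - [0,0,0,0,0,0]
    - [0,0,0,0,0,0]

```text
clock: 17.27
eef_pos: [659.6, 108.2, 201.2]
tool_rot: [-2.135, -2.302, 0.002]
contact_force: [-0.7, 0.3, -3.5]
finger_gap: 29.1
grip_force: 60.2
```

```bash
python3 fix.py 94.3; python3 rack.py; cat > pl.py <<'E'
from h import *
import sys
# body/cap pose of held cartridge from top + scene camera
H={"orange":8,"violet":142,"blue":116}; col=sys.argv[1]
c=shot("wrist"); save(c,sys.argv[2])
E
python3 pl.py violet w6.png
```

```text
17.275 [659.6 108.2 201.2] j [6.600e-02 3.700e-01 3.800e-02 1.241e+00 1.000e-03 1.561e+00] turn [-0.02 -0.15 -0.02]
[659.5 108.6 201.4]
disc violet 1558 [[661.7 108.5   8. ]] [63. 65.] cloud [662.  122.7   9.7] [65.  39.6  5.2]
(-125, 42, 56) 289 med [635.1 -86.6  50.3] x min/max [625.3 629.8 640.9 647.9] y [-97.3 -84.6]
(-125, 60, 72) 84 med [643.5 -85.9  65.4] x min/max [639.4 641.3 645.7 648.4] y [-93.1 -84.5]
(-125, 72, 90) 9 med [648.2 -85.5  72.6] x min/max [645.3 647.2 649.2 650. ] y [-85.9 -84.5]
(120, 42, 56) 627 med [603.9 156.7  50.7] x min/max [588.5 595.6 612.1 623.6] y [149.9 163.5]
(120, 60, 72) 261 med [588.1 156.3  67. ] x min/max [583.4 585.7 622.5 626.5] y [149.4 163.9]
(120, 72, 90) 438 med [583.4 156.5  78.8] x min/max [574.4 579.4 631.8 636.1] y [149.4 164.1]
```

View pics/w6.png

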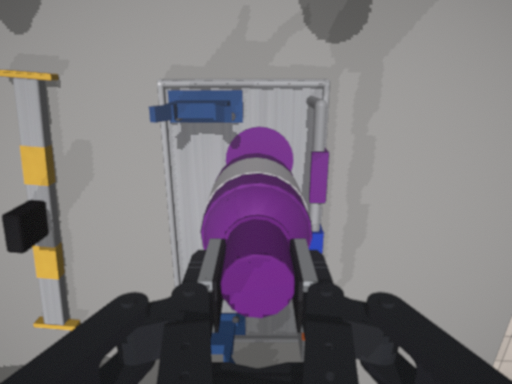

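play_rows:
  series:
    - [2,0,-20,0,0,0]
    - [0,0,-30,0,0,0]
    - [0,0,-25,0,0,0]
    - [0,0,-12,0,0,0]
    - [0,0,-6,0,0,0]
    - [0,0,-3,0,0,0]
    - [0,0,-2,0,0,0]
    - [0,0,0,0,0,0]

```text
clock: 18.38
eef_pos: [663.0, 108.2, 105.0]
tool_rot: [2.136, 2.303, 0.001]
contact_force: [0.0, -0.4, -3.8]
finger_gap: 29.3
grip_force: 60.2
```

play_rows:
  series:
    - [0,0,-2,0,0,0]
    - [0,0,-1,0,0,0]
    - [0,0,0,0,0,0]

```text
clock: 18.75
eef_pos: [662.7, 108.2, 101.9]
tool_rot: [2.136, 2.304, 0.001]
contact_force: [0.5, 0.1, -1.5]
finger_gap: 29.0
grip_force: 60.7
```

Touching down. Release and rise.

play_rows:
  series:
    - [0,0,0,0,0,0]
    - [0,0,0,0,0,0]
    - [0,0,0,0,0,0]
    - [0,0,10,0,0,0]
    - [0,0,20,0,0,0]
    - [0,0,40,0,0,0]
    - [0,0,40,0,0,0]
    - [0,0,10,0,0,0]
    - [0,0,0,0,0,0]
  claw: 55

```text
clock: 19.88
eef_pos: [663.2, 108.2, 223.0]
tool_rot: [2.135, 2.303, 0.003]
contact_force: [-0.2, -0.5, -0.3]
finger_gap: 55.1
grip_force: 0.0
```

```bash
python3 cap.py violet wrist 115 134; python3 - <<'E'
from h import *
import meas
c=shot("top"); meas.caps(c,cloud(c),"top",100,132)
E
```

```text
tcp [663.2 108.2 223. ] clock 19.875
wrist violet [ 234  166   41   43 1372] [254. 188.] mean [661.6 109.1 126. ] mid [661.7 107.7 121.8] ext [30.  29.8 13.3]
top orange 82 [150.9 217. ] cloudmean [445.8 390.9 115.6] z118 [445.7 390.2 118. ] zmax 119.9
top yellow 121 [111.2 211.9] cloudmean [461.2 498.8 116. ] z118 [461.1 498.  118. ] zmax 119.9
top yellow 121 [160.3 276.5] cloudmean [286.9 363.  116.8] z118 [287.  362.7 118. ] zmax 120.2
top blue 108 [191.1 226.2] cloudmean [419.2 281.2 116.8] z118 [419.2 281.  118. ] zmax 119.5
top teal 79 [200.9 264.1] cloudmean [318.  254.4 117.9] z118 [318.  254.4 118. ] zmax 120.5
```

play_rows:
  series:
    - [-30,22,0,0,0,0]
    - [-30,22,0,0,0,0]
    - [-30,22,0,0,0,0]
    - [-30,22,0,0,0,0]
    - [-30,22,0,0,0,0]
    - [-30,22,0,0,0,0]
    - [-30,22,0,0,0,0]
    - [-31,20,0,0,0,0]
    - [0,0,0,0,0,0]
    - [0,0,0,0,0,0]

```text
clock: 21.22
eef_pos: [421.2, 281.8, 220.2]
tool_rot: [-2.135, -2.304, 0.003]
contact_force: [0.5, -0.7, -0.3]
finger_gap: 55.0
grip_force: 0.0
```

```bash
python3 fix.py 94.3; python3 cap.py blue wrist 105 126
```

```text
21.225 [421.2 281.8 220.2] j [ 0.462  0.075 -0.293  1.205 -0.     1.957] turn [ 0.06 -0.09 -0.05]
tcp [421.2 281.8 220.2] clock 21.225
wrist blue [ 236  163   41   43 1367] [256. 184.] mean [420.7 283.6 117.8] mid [420.9 282.1 113. ] ext [30.3 30.2 16. ]
```

play_rows:
  series:
    - [0,0.5,-35,0,0,0]
    - [0,0,-35,0,0,0]
    - [0,0,-30,0,0,0]
    - [0,0,-18,0,0,0]
    - [0,0,-9,0,0,0]
    - [0,0,0,0,0,0]

```text
clock: 22.02
eef_pos: [421.6, 282.1, 93.8]
tool_rot: [-2.137, -2.302, 0.002]
contact_force: [0.4, -0.3, -0.1]
finger_gap: 54.5
grip_force: 0.0
```

play_rows:
  series:
    - [0,0,0,0,0,0]
    - [0,0,0,0,0,0]
    - [0,0,0,0,0,0]
    - [0,0,0,0,0,0]
  claw: 20

```text
clock: 22.52
eef_pos: [422.0, 283.1, 95.5]
tool_rot: [2.135, 2.304, 0.002]
contact_force: [-1.8, -1.5, 5.9]
finger_gap: 29.1
grip_force: 59.0
```

play_rows:
  series:
    - [0,0,25,0,0,0]
    - [0,0,45,0,0,0]
    - [0,0,45,0,0,0]
    - [23,-35,0,0,0,0]
    - [23,-35,0,0,0,0]
    - [23,-35,0,0,0,0]
    - [23,-35,0,0,0,0]
    - [23,-35,0,0,0,0]
    - [23,-36,0,0,0,0]
    - [25,-35,0,0,0,0]
    - [25,0,0,0,0,0]

```text
clock: 23.9
eef_pos: [609.9, 34.0, 208.5]
tool_rot: [-2.14, -2.3, 0.002]
contact_force: [0.1, 0.7, -2.5]
finger_gap: 29.1
grip_force: 60.0
```

play_rows:
  series:
    - [30,0,0,0,0,0]
    - [27,0,0,0,0,0]
    - [0,0,0,0,0,0]
    - [0,0,0,0,0,0]

```text
clock: 24.4
eef_pos: [665.5, 36.8, 208.4]
tool_rot: [-2.134, -2.303, 0.003]
contact_force: [-0.3, 0.7, -2.6]
finger_gap: 28.8
grip_force: 60.2
```

```bash
python3 fix.py 94.3; python3 rack.py
```

```text
24.4 [665.5  36.8 208.4] j [-0.042  0.363  0.043  1.254  0.     1.453] turn [-0.01 -0.15 -0.04]
[665.3  36.8 208.6]
disc blue 1621 [[667.   36.3   8. ]] [64. 65.] cloud [667.3  50.    9.7] [66.5 41.8  4.6]
(-125, 60, 72) 12 med [643.3 -92.8  69.1] x min/max [642.4 643.1 644.3 644.4] y [-96.8 -89.4]
(-125, 72, 90) 36 med [649.5 -93.4  79.5] x min/max [645.5 647.5 651.2 653.7] y [-95.8 -90. ]
(120, 42, 56) 780 med [603.7 155.4  50.7] x min/max [587.3 595.  611.9 627.4] y [149.  162.5]
(120, 60, 72) 301 med [588.2 155.3  66.9] x min/max [583.8 586.  622.9 628.4] y [148.9 163.1]
(120, 72, 90) 559 med [583.7 155.8  78.7] x min/max [574.4 579.7 631.5 636.1] y [148.7 163.7]
```

play_rows:
  series:
    - [1,0,-25,0,0,0]
    - [0,0,-30,0,0,0]
    - [0,0,-25,0,0,0]
    - [0,0,-12,0,0,0]
    - [0,0,-6,0,0,0]
    - [0,0,-3,0,0,0]
    - [0,0,-2,0,0,0]
    - [0,0,0,0,0,0]

```text
clock: 25.45
eef_pos: [667.9, 36.7, 106.9]
tool_rot: [2.136, 2.304, 0.001]
contact_force: [-0.5, 0.2, -3.2]
finger_gap: 28.9
grip_force: 60.3
```

play_rows:
  series:
    - [0,0,-1,0,0,0]
    - [0,0,0,0,0,0]

```text
clock: 25.7
eef_pos: [667.6, 36.7, 105.5]
tool_rot: [-2.136, -2.304, -0.0]
contact_force: [0.9, -0.2, -2.4]
finger_gap: 29.1
grip_force: 60.3
```

play_rows:
  series:
    - [0,0,-1.5,0,0,0]
    - [0,0,-0.5,0,0,0]
    - [0,0,0,0,0,0]

```text
clock: 26.08
eef_pos: [667.6, 36.7, 103.6]
tool_rot: [-2.136, -2.304, -0.0]
contact_force: [-1.1, -0.1, -0.8]
finger_gap: 29.1
grip_force: 60.7
```

play_rows:
  series:
    - [0,0,0,0,0,0]
    - [0,0,0,0,0,0]
    - [0,0,0,0,0,0]
    - [0,0,10,0,0,0]
    - [0,0,20,0,0,0]
    - [0,0,40,0,0,0]
    - [0,0,40,0,0,0]
    - [0,0,10,0,0,0]
    - [0,0,0,0,0,0]
  claw: 55

```text
clock: 27.2
eef_pos: [668.2, 36.6, 225.0]
tool_rot: [2.135, 2.303, 0.003]
contact_force: [-0.3, 0.3, -0.9]
finger_gap: 54.5
grip_force: 0.0
```

```bash
python3 cap.py blue wrist 115 134; python3 - <<'E'
from h import *
import meas
c=shot("top"); meas.caps(c,cloud(c),"top",100,132)
E
```

```text
tcp [668.2  36.6 225. ] clock 27.2
wrist blue [ 233  166   41   42 1337] [253. 187.] mean [666.1  37.4 126. ] mid [666.2  36.3 121.9] ext [30.1 29.4 13.6]
top orange 93 [151.1 217.1] cloudmean [445.5 390.4 115.7] z118 [445.4 389.7 118. ] zmax 119.8
top yellow 124 [111.3 211.9] cloudmean [461.2 498.5 116. ] z118 [461.1 497.8 118. ] zmax 120.3
top yellow 122 [160.2 276.5] cloudmean [286.8 363.3 116.5] z118 [287.  362.9 118. ] zmax 119.8
top teal 113 [202.4 264. ] cloudmean [318.  250.5 116.6] z118 [318.1 250.3 118. ] zmax 119.6
```

play_rows:
  series:
    - [-20,32,0,0,0,0]
    - [-20,32,0,0,0,0]
    - [-20,32,0,0,0,0]
    - [-20,32,0,0,0,0]
    - [-20,32,0,0,0,0]
    - [-20,32,0,0,0,0]
    - [-20,32,0,0,0,0]
    - [-20,32,0,0,0,0]
    - [-20,32,0,0,0,0]
    - [-20,32,0,0,0,0]
    - [-20,34,0,0,0,0]
    - [0,0,0,0,0,0]

```text
clock: 28.8
eef_pos: [445.1, 391.7, 221.2]
tool_rot: [-2.131, -2.307, 0.006]
contact_force: [0.1, -0.0, -0.8]
finger_gap: 54.9
grip_force: 0.0
```

```bash
python3 fix.py 94.3; python3 cap.py orange wrist 105 126
```

```text
28.8 [445.1 391.7 221.2] j [ 6.120e-01  2.280e-01 -1.100e-01  1.236e+00  1.000e-03  2.104e+00] turn [ 0.1  -0.21 -0.25]
tcp [445.1 391.7 221.2] clock 28.8
wrist orange [ 239  165   41   42 1360] [259. 185.] mean [446.7 392.4 117.8] mid [446.7 390.7 112.7] ext [30.5 30.1 15.4]
```

play_rows:
  series:
    - [1,-0.5,-35,0,0,0]
    - [0,0,-35,0,0,0]
    - [0,0,-30,0,0,0]
    - [0,0,-18,0,0,0]
    - [0,0,-9,0,0,0]
    - [0,0,0,0,0,0]

```text
clock: 29.6
eef_pos: [448.6, 389.8, 96.2]
tool_rot: [-2.136, -2.303, 0.001]
contact_force: [0.2, -0.1, 0.4]
finger_gap: 55.2
grip_force: 0.0
```

play_rows:
  series:
    - [0,0,0,0,0,0]
    - [0,0,0,0,0,0]
    - [0,0,0,0,0,0]
    - [0,0,0,0,0,0]
  claw: 20

```text
clock: 30.1
eef_pos: [448.8, 390.8, 97.9]
tool_rot: [-2.135, -2.304, -0.003]
contact_force: [-2.3, -0.8, 6.6]
finger_gap: 28.7
grip_force: 58.9
```

play_rows:
  series:
    - [0,0,25,0,0,0]
    - [0,0,45,0,0,0]
    - [0,0,45,0,0,0]
    - [14,-36,0,0,0,0]
    - [14,-38,0,0,0,0]
    - [14,-39,0,0,0,0]
    - [14,-39,0,0,0,0]
    - [14,-39,0,0,0,0]
    - [14,-39,0,0,0,0]
    - [14,-39,0,0,0,0]
    - [14,-39,0,0,0,0]
    - [14,-39,0,0,0,0]

```text
clock: 31.6
eef_pos: [574.3, 41.8, 210.5]
tool_rot: [-2.135, -2.303, 0.002]
contact_force: [0.1, -0.2, -4.1]
finger_gap: 29.2
grip_force: 60.2
```

play_rows:
  series:
    - [14,-39,0,0,0,0]
    - [14,-39,0,0,0,0]
    - [3,0,0,0,0,0]
    - [0,0,0,0,0,0]

```text
clock: 32.1
eef_pos: [605.0, -34.7, 210.5]
tool_rot: [-2.135, -2.302, 0.001]
contact_force: [0.6, 0.7, -3.6]
finger_gap: 28.9
grip_force: 60.2
```

play_rows:
  series:
    - [25,0,0,0,0,0]
    - [25,0,0,0,0,0]
    - [16,-0.5,0,0,0,0]
    - [0,0,0,0,0,0]
    - [0,0,0,0,0,0]

```text
clock: 32.72
eef_pos: [670.2, -34.4, 210.9]
tool_rot: [-2.133, -2.304, 0.002]
contact_force: [-0.4, 0.5, -3.9]
finger_gap: 29.3
grip_force: 60.3
```

```bash
python3 fix.py 94.3; sed -i 's/>1000/>500/' rack.py; python3 rack.py
```

```text
32.725 [670.2 -34.4 210.9] j [-0.148  0.37   0.058  1.261  0.     1.346] turn [-0.02 -0.12 -0.1 ]
[670.2 -34.6 211.1]
disc orange 1492 [[672.4 -34.8   8. ]] [62. 65.] cloud [673.4 -20.8   9.7] [66.4 41.5  4.8]
(-125, 42, 56) 253 med [611.5 -89.8  50.7] x min/max [600.  607.8 615.7 619.2] y [-99.5 -87.5]
(-125, 60, 72) 132 med [604.5 -91.9  66.7] x min/max [599.8 603.1 606.3 607.9] y [-99.  -88.2]
(-125, 72, 90) 170 med [598.2 -93.6  78.1] x min/max [592.8 595.9 600.1 602.7] y [-99.9 -88.7]
```

play_rows:
  series:
    - [1.5,-0.5,-25,0,0,0]
    - [0,0,-30,0,0,0]
    - [0,0,-25,0,0,0]
    - [0,0,-12,0,0,0]
    - [0,0,-6,0,0,0]
    - [0,0,-3,0,0,0]
    - [0,0,-2,0,0,0]
    - [0,0,0,0,0,0]

```text
clock: 33.78
eef_pos: [673.4, -35.9, 108.9]
tool_rot: [2.136, 2.303, 0.001]
contact_force: [-0.9, 0.3, -2.2]
finger_gap: 28.9
grip_force: 60.3
```

play_rows:
  series:
    - [0,0,-1.5,0,0,0]
    - [0,0,-1.5,0,0,0]
    - [0,0,0,0,0,0]

```text
clock: 34.15
eef_pos: [673.2, -35.9, 106.0]
tool_rot: [2.136, 2.304, 0.0]
contact_force: [-1.8, 0.2, 0.2]
finger_gap: 29.0
grip_force: 60.8
```

play_rows:
  series:
    - [0,0,0,0,0,0]
    - [0,0,0,0,0,0]
    - [0,0,0,0,0,0]
    - [0,0,10,0,0,0]
    - [0,0,20,0,0,0]
    - [0,0,40,0,0,0]
    - [0,0,40,0,0,0]
    - [0,0,10,0,0,0]
    - [-20,0,0,0,0,0]
    - [-20,0,0,0,0,0]
    - [0,0,0,0,0,0]
  claw: 55

```text
clock: 35.52
eef_pos: [631.7, -35.7, 225.3]
tool_rot: [-2.135, -2.303, 0.001]
contact_force: [-0.2, -0.3, -0.1]
finger_gap: 55.0
grip_force: 0.0
```

```bash
for c in orange blue violet; do python3 cap.py $c wrist 115 134; done;  python3 cap.py white scene 110 130; python3 meas.py >/dev/null; python3 - <<'E'
from h import *
c=shot("top"); np.savez("top0.npz",**{k:np.array(v) for k,v in c.items()})
c=shot("scene"); np.savez("scene0.npz",**{k:np.array(v) for k,v in c.items()}); save(c,"s2.png")
E
python3 meas.py | egrep "top (bar|grip|knob|orange|violet|blue)|scene (knob|grip)"; python3 fix.py 94.3
```

```text
tcp [631.7 -35.7 225.3] clock 35.525
wrist orange [ 288  170   42   42 1376] [308. 190.] mean [670.3 -34.6 125.9] mid [670.8 -36.  122. ] ext [30.3 29.9 14. ]
tcp [632.7 -35.8 225.4] clock 35.575
wrist blue [ 290   69   45   47 1637] [312.  92.] mean [665.5  35.6 126.3] mid [666.1  35.5 122.3] ext [30.2 30.5 13.7]
tcp [633.3 -35.8 225.3] clock 35.625
wrist violet [305   0  23   4  60] [316.   1.] mean [662.3  92.5 120.3] mid [662.7  92.9 120.6] ext [14.2  2.2 11.1]
tcp [633.6 -35.9 225.3] clock 35.675
scene white [409   0  96  38 280] [459.  18.] mean [-1262.9  2154.7   120. ] mid [-1334.6  2150.5   120. ] ext [1097.    59.5   19.9]
scene white [  0   9 110  15 310] [54. 15.] mean [-2129.5  -610.5   119.8] mid [-2126.1  -606.4   120. ] ext [ 76.4 783.   19.8]
scene white [90 91 10  6 41] [95. 93.] mean [-431.9 -320.5  120.7] mid [-431.2 -320.9  119.9] ext [27.6 34.7 19.4]
scene white [ 93 201  10   9  74] [ 97. 205.] mean [ 413.1 -318.8  119.7] mid [ 412.1 -318.8  117.4] ext [29.3 26.4 14.1]
scene white [ 89 237  20  10  90] [ 97. 242.] mean [ 576.7 -322.2  120. ] mid [ 576.3 -319.9 
[... 924 characters left out ...]
6] cloudmed [ 555.6 -263.6  183.6] atz [ 554.2 -268.3  176. ] rect [[559.0, -244.0], [578.0, -264.0], [544.0, -295.0], [525.0, -275.0]]
top knob 17 [402.9 182.6] cloudmed [ 532.7 -305.9   78.6] atz [ 520.7 -269.9  176. ] rect [[528.0, -268.0], [527.0, -273.0], [515.0, -272.0], [515.0, -267.0]]
scene grip 118 [224.5 211.6] cloudmed [444.8  30.   49. ] atz [458.   26.3  58. ] rect [[434.0, 11.0], [434.0, 48.0], [484.0, 40.0], [483.0, 4.0]]
scene knob 96 [116.1 216.2] cloudmed [ 569.6 -266.   183.1] atz [ 560.2 -266.6  176. ] rect [[535.0, -278.0], [542.0, -254.0], [583.0, -256.0], [576.0, -279.0]]
35.825 [633.6 -35.9 225.2] j [-0.158  0.296 -0.013  1.262  0.     1.337] turn [-0.01 -0.   -0.04]
```

View pics/s2.png

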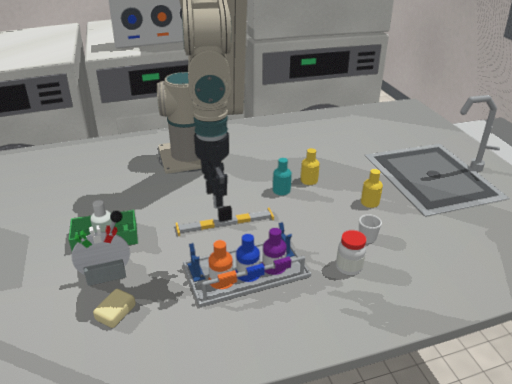

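play_rows:
  series:
    - [-30,10,0,0,0,-1.6]
    - [-30,10,0,0,0,-1.6]
    - [-30,10,0,0,0,-1.7]
    - [-30,10,0,0,0,0]
    - [-30,10,0,0,0,0]
    - [-30,10,0,0,0,0]
    - [-16,8,0,0,0,0]
    - [0,0,0,0,0,0]
    - [0,0,0,0,0,0]
  claw: 50

```text
clock: 36.95
eef_pos: [438.3, 32.0, 225.7]
tool_rot: [2.232, 2.21, 0.001]
contact_force: [0.5, 0.7, 0.9]
finger_gap: 49.7
grip_force: 0.0
```

```bash
cat > bar.py <<'E'
from h import *
c=shot("wrist"); X=cloud(c); hsv=cv2.cvtColor(c["color"],cv2.COLOR_RGB2HSV); h=hsv[...,0].astype(int); save(c,"bar.png")
print(manip.sense()["eef_pos"].round(1))
b=(X[...,0]>370)&(X[...,0]<510)&(X[...,1]>-150)&(X[...,1]<210)
for n,m in(("Y",(abs(h-23)<9)&(hsv[...,1]>110)&b),("grip",(hsv[...,2]<60)&b&(X[...,2]>52)&(X[...,2]<63))):
    k,l,st,ce=cv2.connectedComponentsWithStats(m.astype(np.uint8))
    for i in range(1,k):
        if st[i,4]>60:
            P=X[l==i]; r=cv2.minAreaRect(P[:,:2].astype(np.float32)); print(n,st[i,4],ce[i].round(),"mid",np.round(r[0],1),np.round(r[1],1),round(r[2],1),"z",np.median(P[:,2]).round(1))
E
python3 bar.py; python3 fix.py 89.4
```

```text
[438.3  31.9 225.6]
Y 364 [255.   6.] mid [438.4 172.8] [ 5.5 48.4] 89.3 z 14.4
Y 954 [256. 101.] mid [437.9  85.8] [38.3 23.4] 89.4 z 14.9
Y 712 [255. 204.] mid [436.7 -23.8] [38.4 23.3] 88.9 z 15.1
Y 255 [255. 271.] mid [ 435.2 -110.4] [ 6.9 47.6] 89.4 z 14.2
grip 693 [255. 164.] mid [437.5  32.3] [38.3 15.7] 89.0 z 58.6
37.0 [438.3  31.9 225.6] j [-0.075 -0.054 -0.412  1.212  0.     1.506] turn [ 0.    0.05 -0.02]
```

play_rows:
  series:
    - [-1,0,-40,0,0,0]
    - [0,0,-40,0,0,0]
    - [0,0,-40,0,0,0]
    - [0,0,-35,0,0,0]
    - [0,0,-25,0,0,0]
    - [0,0,-12,0,0,0]
    - [0,0,0,0,0,0]

```text
clock: 37.88
eef_pos: [436.0, 32.0, 32.8]
tool_rot: [-2.232, -2.209, 0.002]
contact_force: [0.7, 0.1, 0.5]
finger_gap: 49.8
grip_force: 0.0
```

play_rows:
  series:
    - [0,0,0,0,0,0]
    - [0,0,0,0,0,0]
    - [0,0,0,0,0,0]
    - [0,0,0,0,0,0]
  claw: 8

```text
clock: 38.38
eef_pos: [437.2, 32.1, 34.5]
tool_rot: [2.231, 2.209, 0.002]
contact_force: [-0.9, 0.5, 6.8]
finger_gap: 16.8
grip_force: 59.4
```

play_rows:
  series:
    - [0,0,10,0,0,0]
    - [0,0,30,0,0,0]
    - [0,0,40,0,0,0]
    - [0,0,40,0,0,0]
    - [0,0,0,0,0,2.5]
    - [0,0,0,0,0,2.4]
    - [0,0,0,0,0,0]
    - [0,0,0,0,0,0]

```text
clock: 39.38
eef_pos: [435.4, 32.2, 153.1]
tool_rot: [-2.136, -2.302, 0.001]
contact_force: [-0.1, 1.2, -3.3]
finger_gap: 16.9
grip_force: 59.1
```

```bash
python3 fix.py 94.3; python3 - <<'E'
from h import *
import meas
c=shot("top"); X=cloud(c); hsv=cv2.cvtColor(c["color"],cv2.COLOR_RGB2HSV); h=hsv[...,0].astype(int)
b=(X[...,0]>370)&(X[...,0]<510)&(X[...,1]>-150)&(X[...,1]<210)&(X[...,2]>60)
m=(abs(h-23)<9)&(hsv[...,1]>110)&b
k,l,st,ce=cv2.connectedComponentsWithStats(m.astype(np.uint8))
for i in range(1,k):
    if st[i,4]>8: P=X[l==i]; print(st[i,4],ce[i].round(1),np.median(P,0).round(1))
E
```

```text
39.375 [435.4  32.2 153.1] j [-0.074  0.    -0.521  1.051  0.     1.421] turn [-0.02 -0.07 -0.  ]
51 [336.2 214. ] [ 448.1 -107.2  131.7]
37 [229.9 223.8] [423.2 174.4 132.9]
91 [259.6 221.2] [429.9  97.1 132.6]
```

play_rows:
  series:
    - [30,0,0,0,0,0]
    - [30,0,0,0,0,0]
    - [30,0,0,0,0,0]
    - [30,0,0,0,0,0]
    - [30,0,0,0,0,0]
    - [28,0.4,0,0,0,0]
    - [0,0,0,0,0,0]
    - [0,0,0,0,0,0]
    - [0,0,0,0,0,0]

```text
clock: 40.55
eef_pos: [612.8, 32.6, 153.0]
tool_rot: [-2.135, -2.303, 0.002]
contact_force: [-0.3, -0.5, -2.2]
finger_gap: 17.2
grip_force: 59.5
```

```bash
python3 fix.py 94.3; python3 - <<'E'
from h import *
for n in ("wrist","top"):
    c=shot(n); save(c,n+"b.png"); X=cloud(c); hsv=cv2.cvtColor(c["color"],cv2.COLOR_RGB2HSV); h=hsv[...,0].astype(int)
    m=(abs(h-23)<9)&(hsv[...,1]>110)&(X[...,2]>90)&(X[...,0]>560)&(X[...,0]<660)
    k,l,st,ce=cv2.connectedComponentsWithStats(m.astype(np.uint8))
    for i in range(1,k):
        if st[i,4]>10: P=X[l==i]; r=cv2.minAreaRect(P[:,:2].astype(np.float32)); print(n,st[i,4],ce[i].round(),np.round(r[0],1),np.round(r[1],1),round(r[2],1),np.median(P,0).round(1))
    m=(abs(h-110)<14)&(hsv[...,1]>60)&(X[...,2]>40)&(X[...,2]<95)&(X[...,0]<660)&(X[...,0]>550)
    for lo,hi in((-125,-60),(120,190)):
        P=X[m&(X[...,1]>lo)&(X[...,1]<hi)]; Q=P[P[:,2]>70]
        if len(Q): print(len(Q),Q.min(0).round(1),Q.max(0).round(1))
E
```

```text
40.55 [612.8  32.6 153. ] j [-0.052  0.307 -0.155  1.11   0.     1.443] turn [-0.01 -0.1  -0.03]
wrist 4298 [257. 130.] [609.3  86.7] [24.5 39.6] 4.2 [609.2  88.1 133.5]
wrist 1269 [256. 336.] [616.9  -8.6] [24.3 69.3] 3.2 [617.8 -31.7 133.5]
120 [ 599.1 -100.    70. ] [646.5 -84.8  77. ]
303 [573.9 148.2  70. ] [636.2 155.8  82.9]
top 51 [334. 149.] [ 621.7 -106.9] [46.9  6.9] 6.3 [ 620.4 -107.3  131.7]
top 41 [229. 159.] [599.9 174.7] [46.6  6. ] 3.6 [598.6 175.6 132.1]
top 46 [256. 155.] [606.5 101.5] [13.7 25. ] 89.7 [607.2 102.8 132.4]
8 [592.2 -99.4  75.4] [650.1 -86.4  81.8]
22 [571.1 150.3  71.2] [631.7 164.1  83.5]
```

View pics/wristb.png

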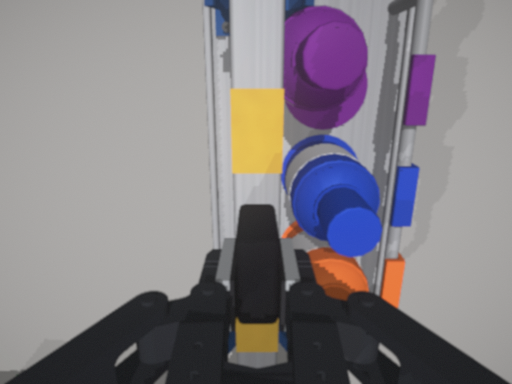

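play_rows:
  series:
    - [1.2,-1,-15,0,0,0]
    - [0,0,-15,0,0,0]
    - [0,0,-12,0,0,0]
    - [0,0,-10,0,0,0]
    - [0,0,-6,0,0,0]
    - [0,0,-4,0,0,0]
    - [0,0,0,0,0,0]

```text
clock: 41.52
eef_pos: [615.8, 28.4, 102.2]
tool_rot: [2.132, 2.298, -0.006]
contact_force: [-22.5, -7.8, 53.2]
finger_gap: 17.2
grip_force: 69.0
```

play_rows:
  series:
    - [0,0,12,0,0,0]
    - [0,0,10,0,0,0]
    - [0,0,20,0,0,0]
    - [0,0,10,0,0,0]
    - [0,0,0,0,0,0]

```text
clock: 42.15
eef_pos: [615.7, 31.7, 143.3]
tool_rot: [2.135, 2.304, 0.001]
contact_force: [-0.4, 0.3, -2.9]
finger_gap: 16.9
grip_force: 60.9
```

```bash
python3 fix.py 94.3; python3 - <<'E'
from h import *
import meas
for n in ("wrist","top","scene"):
    c=shot(n); save(c,n+"c.png"); X=cloud(c); hsv=cv2.cvtColor(c["color"],cv2.COLOR_RGB2HSV); h=hsv[...,0].astype(int)
    m=(abs(h-23)<9)&(hsv[...,1]>110)&(X[...,2]>60)&(X[...,0]>540)&(X[...,0]<680)&(X[...,1]<200)
    k,l,st,ce=cv2.connectedComponentsWithStats(m.astype(np.uint8))
    for i in range(1,k):
        if st[i,4]>10: P=X[l==i]; r=cv2.minAreaRect(P[:,:2].astype(np.float32)); print(n,st[i,4],ce[i].round(),np.round(r[0],1),np.round(r[1],1),round(r[2],1),np.median(P,0).round(1))
    meas.caps(c,X,n,100,134)
c=cv2.imread("pics/scenec.png"); cv2.imwrite("pics/sc_crop.png",cv2.resize(c[150:310,150:330],(720,640)[::1] if 0 else (675,600),interpolation=3))
E
```

```text
42.15 [615.7  31.7 143.3] j [-0.053  0.318 -0.162  1.09   0.     1.441] turn [-0.01  0.02 -0.05]
wrist 4752 [257. 122.] [612.   90.2] [24.4 39.7] 4.3 [611.9  92.1 132.7]
wrist 480 [258. 325.] [620.   -8.3] [24.5 59.5] 4.3 [621.7 -32.5 114.5]
wrist yellow 3403 [257.  133.4] cloudmean [612.2  86.4 131.8] z118 [612.4  84.3 118. ] zmax 133.5
wrist yellow 430 [258.1 326. ] cloudmean [621.9 -33.1 114.4] z118 [621.6 -30.  118. ] zmax 115.3
wrist violet 4060 [331.8  51.1] cloudmean [642.  123.8 126.3] z118 [643.6 124.6 118. ] zmax 127.5
wrist blue 3374 [348.8 229.2] cloudmean [663.7  38.9 122.6] z118 [665.4  36.8 118. ] zmax 127.2
top 51 [330. 150.] [ 623.5 -101. ] [48.1  8.1] 5.0 [ 624.7 -100.9  100.9]
top 40 [228. 157.] [601.7 178.8] [48.   6.8] 3.3 [600.3 177.7 142.8]
top 71 [256. 155.] [615.5 101.7] [40.2 19.9] 1.9 [610.4 102.9 131.5]
top yellow 33 [329.7 150.2] cloudmean [ 623.6 -100.9  102.4] z118 [620.3 -98.3 118. ] zmax 104.6
top yellow 56 [256.2 155. ] cloudmean [608.3 102.3 131.4] z118 [611.  102.7 118. ] zmax 133.5
top yellow 124 [111.3 211.9] cloudmean [461.2 498.6 116. ] z118 [4
[... 773 characters left out ...]
54.4 118. ] zmax 118.8
scene yellow 83 [374.6 173.6] cloudmean [469.4 494.8 112.4] z118 [477.4 489.4 118. ] zmax 118.1
scene yellow 141 [262.8 220.1] cloudmean [614.   90.7 127.9] z118 [601.8  94.7 118. ] zmax 132.2
scene yellow 138 [222.6 234.3] cloudmean [622.6 -17.3 112.6] z118 [629.2 -18.7 118. ] zmax 116.4
scene yellow 22 [189.7 246.2] cloudmean [ 633.1 -103.5  102.7] z118 [ 651.2 -105.6  118. ] zmax 104.5
scene violet 139 [278.3 229.4] cloudmean [649.5 120.4 117.9] z118 [649.7 120.4 118. ] zmax 125.9
scene blue 167 [247.4 241.4] cloudmean [672.7  32.7 118. ] z118 [672.7  32.7 118. ] zmax 125.9
scene teal 67 [282.5 162. ] cloudmean [326.  247.6 112.5] z118 [334.9 244.2 118. ] zmax 118.3
```

View pics/sc_crop.png

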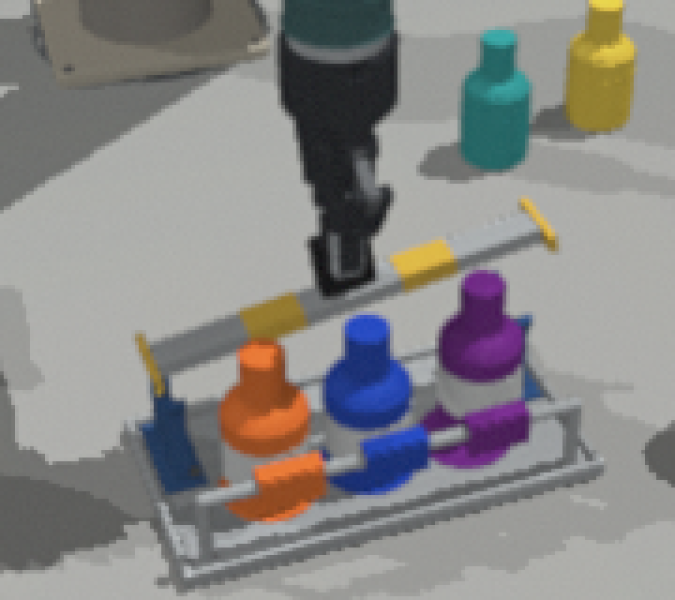

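play_rows:
  series:
    - [0,0,20,0,0,0]
    - [-30,0,0,0,0,0]
    - [-30,0,0,0,0,0]
    - [-30,0,0,0,0,0]
    - [-30,0,0,-4.2,0,0]
    - [-30,0,0,-4.1,0,0]
    - [-28,0,0,0,0,0]
    - [0,0,-40,0,0,0]
    - [0,0,-40,0,0,0]
    - [0,0,-30,0,0,0]
    - [0,0,0,0,0,0]

```text
clock: 43.68
eef_pos: [433.6, 31.6, 50.7]
tool_rot: [2.069, 2.233, -0.17]
contact_force: [0.4, 0.7, -2.8]
finger_gap: 16.6
grip_force: 60.8
```

```bash
python3 fix.py 94.3; python3 - <<'E'
from h import *
for n in ("top","scene"):
    c=shot(n); X=cloud(c); hsv=cv2.cvtColor(c["color"],cv2.COLOR_RGB2HSV); h=hsv[...,0].astype(int)
    m=(abs(h-23)<9)&(hsv[...,1]>110)&(X[...,0]>380)&(X[...,0]<500)&(X[...,1]<200)&(X[...,1]>-150)
    k,l,st,ce=cv2.connectedComponentsWithStats(m.astype(np.uint8))
    for i in range(1,k):
        if st[i,4]>10: P=X[l==i]; print(n,st[i,4],ce[i].round(),np.median(P,0).round(1))
E
```

```text
43.675 [433.6  31.6  50.7] j [ 0.021  0.141 -0.631  0.81  -0.144  1.516] turn [ 8.28 -0.44 -0.07]
top 43 [329. 216.] [ 444.1 -105.5   29.3]
top 122 [300. 219.] [436.6 -20.2  30.3]
top 41 [233. 225.] [422.  176.1  29.3]
scene 21 [270. 206.] [439.5 173.9  31.1]
scene 106 [243. 212.] [437.6  88.6  30.3]
scene 109 [208. 220.] [447.  -22.3  30.7]
scene 28 [178. 226.] [ 451.2 -109.2   29.3]
```

play_rows:
  series:
    - [0,0,-8,0,0,0]
    - [0,0,-4,0,0,0]
    - [0,0,-2.5,0,0,0]
    - [0,0,0,0,0,0]

```text
clock: 44.28
eef_pos: [437.1, 31.6, 38.8]
tool_rot: [2.066, 2.229, -0.162]
contact_force: [-0.3, -0.0, -3.2]
finger_gap: 16.9
grip_force: 61.0
```

play_rows:
  series:
    - [0,0,0,0,0,0]
    - [0,0,0,0,0,0]
    - [0,0,0,0,0,0]
    - [0,0,15,0,0,0]
    - [0,0,40,0,0,0]
    - [10,5,50,4.2,0,0]
    - [20,10,50,4.1,0,0]
    - [30,15,30,0,0,0]
    - [30,15,0,0,0,0]
    - [30,15,0,0,0,0]
    - [30,15,0,0,0,0]
    - [30,13,0,0,0,0]
  claw: 55

```text
clock: 45.78
eef_pos: [618.1, 120.1, 225.1]
tool_rot: [2.135, 2.304, 0.001]
contact_force: [-0.3, -0.2, -0.5]
finger_gap: 54.9
grip_force: 0.0
```

play_rows:
  series:
    - [20,0,0,0,0,0]
    - [8,5,0,0,0,0]
    - [0,0,0,0,0,0]
    - [0,0,0,0,0,0]

```text
clock: 46.28
eef_pos: [644.3, 124.5, 224.1]
tool_rot: [-2.135, -2.303, 0.001]
contact_force: [0.5, 0.0, -0.2]
finger_gap: 55.2
grip_force: 0.0
```

```bash
python3 fix.py 94.3;  python3 cap.py violet wrist 115 134; python3 cap.py blue wrist 115 134; python3 rack.py|head -4; python3 - <<'E'
from h import *
import meas
c=shot("top"); meas.caps(c,cloud(c),"top",110,132); save(c,"topd.png")
c=shot("scene"); meas.caps(c,cloud(c),"scene",100,132)
E
```

```text
46.275 [644.3 124.5 224.1] j [0.092 0.336 0.038 1.274 0.    1.587] turn [-0.   -0.05 -0.04]
tcp [644.3 124.5 224.1] clock 46.275
wrist violet [ 234  166   41   43 1365] [254. 187.] mean [642.6 125.4 126.1] mid [642.6 123.8 122.1] ext [30.1 30.4 13.9]
tcp [644.3 124.5 224.1] clock 46.325
wrist blue [ 257  270   36   38 1103] [274. 289.] mean [665.6  39.1 125.3] mid [665.9  36.7 122.1] ext [29.5 29.1 14. ]
[644.5 124.4 224.1]
disc violet 633 [[662.3 107.9   8. ]] [58. 60.] cloud [683.1 108.4   9.7] [28.4 63.9  4.4]
(-125, 42, 56) 515 med [623.1 -88.3  50.3] x min/max [600.8 612.7 633.3 645.5] y [-98.7 -84.7]
(-125, 60, 72) 187 med [607.3 -88.9  66. ] x min/max [598.2 603.7 642.8 647.4] y [-98.4 -84.7]
top orange 106 [306.  133.3] cloudmean [667.  -34.3 124.4] z118 [668.7 -35.  118. ] zmax 127.2
top yellow 108 [110.6 211.9] cloudmean [461.1 499.9 117.5] z118 [461.1 499.7 118. ] zmax 120.1
top yellow 111 [159.7 276.8] cloudmean [286.2 364.2 117.7] z118 [286.2 364.1 118. ] zmax 120.3
top blue 109 [279.9 135.6] cloudmean [662.2  36.9 124.5] z118 [663.9  36.7 118. ] zmax 127.4
scene orange 161 [219.5 247.9] cloudmean [677.5 -38.  118.4] z118 [677.2 -37.9 118. ] zmax 125.8
scene yellow 71 [310.9 152.5] cloudmean [293.8 357.7 112.3] z118 [303.2 353.4 118. ] zmax 118.7
scene yellow 83 [374.7 173.6] cloudmean [469.  495.4 112.1] z118 [477.4 489.7 118. ] zmax 118.1
scene violet 147 [278.3 229.6] cloudmean [649.5 120.5 117. ] z118 [650.6 120.1 118. ] zmax 125.9
scene blue 161 [247.3 241.5] cloudmean [673.   32.3 117.9] z118 [673.1  32.3 118. ] zmax 126.1
```

play_rows:
  series:
    - [-1.5,-0.5,-35,0,0,0]
    - [0,0,-35,0,0,0]
    - [0,0,-30,0,0,0]
    - [0,0,-13,0,0,0]
    - [0,0,-7,0,0,0]
    - [0,0,0,0,0,0]

```text
clock: 47.28
eef_pos: [644.1, 124.1, 104.4]
tool_rot: [2.136, 2.304, 0.001]
contact_force: [0.4, -0.2, 0.2]
finger_gap: 55.1
grip_force: 0.0
```

play_rows:
  series:
    - [0,0,0,0,0,0]
    - [0,0,0,0,0,0]
    - [0,0,0,0,0,0]
    - [0,0,0,0,0,0]
  claw: 20

```text
clock: 47.78
eef_pos: [644.2, 124.2, 105.5]
tool_rot: [2.135, 2.303, 0.002]
contact_force: [-2.3, 0.6, 5.6]
finger_gap: 29.1
grip_force: 58.9
```

play_rows:
  series:
    - [0,0,6,0,0,0]
    - [0,0,6,0,0,0]
    - [5,-4,0,0,0,0]
    - [7,-6,0,0,0,0]
    - [7,-6,0,0,0,0]
    - [0,0,0,0,0,0]
    - [0,0,0,0,0,0]
    - [0,0,0,0,0,0]

```text
clock: 48.78
eef_pos: [662.3, 108.2, 115.7]
tool_rot: [-2.135, -2.303, 0.001]
contact_force: [0.3, -0.0, -3.9]
finger_gap: 29.1
grip_force: 59.5
```

play_rows:
  series:
    - [0,0,-5,0,0,0]
    - [0,0,-3,0,0,0]
    - [0,0,-2,0,0,0]
    - [0,0,-0.5,0,0,0]
    - [0,0,0,0,0,0]

```text
clock: 49.4
eef_pos: [662.4, 108.1, 105.6]
tool_rot: [-2.135, -2.303, 0.001]
contact_force: [-1.4, 0.5, -1.7]
finger_gap: 28.9
grip_force: 59.8
```

play_rows:
  series:
    - [0,0,0,0,0,0]
    - [0,0,0,0,0,0]
    - [0,0,0,0,0,0]
    - [0,0,10,0,0,0]
    - [0,0,20,0,0,0]
    - [0,0,40,0,0,0]
    - [0,0,40,0,0,0]
    - [0,0,10,0,0,0]
    - [0,0,0,0,0,0]
  claw: 55

```text
clock: 50.52
eef_pos: [663.5, 108.1, 227.0]
tool_rot: [2.135, 2.303, 0.003]
contact_force: [0.0, 0.3, -0.3]
finger_gap: 54.9
grip_force: 0.0
```

```bash
python3 fix.py 94.3; python3 cap.py violet wrist 115 134; python3 - <<'E'
from h import *
c=shot("top"); X=cloud(c); hsv=cv2.cvtColor(c["color"],cv2.COLOR_RGB2HSV); h=hsv[...,0].astype(int)
b=(X[...,0]>370)&(X[...,0]<510)&(X[...,1]>-150)&(X[...,1]<210)
for m in((abs(h-23)<9)&(hsv[...,1]>110)&b,(hsv[...,2]<60)&b&(X[...,2]>30)):
  k,l,st,ce=cv2.connectedComponentsWithStats(m.astype(np.uint8))
  for i in range(1,k):
    if st[i,4]>8: P=X[l==i]; print(st[i,4],ce[i].round(1),np.median(P,0).round(1))
E
```

```text
50.525 [663.5 108.1 227. ] j [0.065 0.36  0.079 1.287 0.    1.561] turn [-0.02  0.15 -0.03]
tcp [663.5 108.1 227. ] clock 50.525
wrist violet [ 232  164   41   42 1340] [252. 185.] mean [660.7 109.6 126. ] mid [660.6 108.4 121.8] ext [30.4 29.9 13.5]
46 [328.3 214.9] [ 449.2 -106.1   11.9]
62 [302.1 217.9] [437.1 -28.   14.3]
```

Violet is back. Now to the bar again (lying with about rack yaw, near (437,32)).

play_rows:
  series:
    - [-30,-11,0,0,0,0]
    - [-30,-11,0,0,0,0]
    - [-30,-11,0,0,0,0]
    - [-30,-11,0,0,0,0]
    - [-30,-11,0,0,0,0]
    - [-30,-11,0,0,0,0]
    - [-30,-10,0,0,0,0]
    - [-15,0,0,0,0,0]
    - [0,0,0,0,0,0]
    - [0,0,0,0,0,0]
  claw: 50

```text
clock: 51.88
eef_pos: [438.6, 32.3, 225.3]
tool_rot: [2.135, 2.304, 0.001]
contact_force: [-0.5, 0.0, -0.9]
finger_gap: 50.6
grip_force: 0.0
```

```bash
python3 bar.py; python3 fix.py 94.3
```

```text
[438.8  32.3 225.3]
Y 409 [255.   4.] mid [425.9 174.7] [49.   6.2] 4.5 z 14.4
Y 965 [255.  99.] mid [432.9  87.9] [23.7 38.2] 4.8 z 15.0
Y 722 [256. 203.] mid [441.5 -21.4] [23.4 39.3] 4.0 z 15.0
Y 248 [256. 270.] mid [ 448.4 -107.7] [47.5  5.5] 5.0 z 14.2
grip 701 [255. 162.] mid [437.6  33.9] [16.  38.8] 4.2 z 58.6
51.925 [438.8  32.3 225.3] j [-0.074 -0.053 -0.411  1.212  0.     1.421] turn [-0.01  0.02 -0.06]
```

play_rows:
  series:
    - [-1.2,1,-40,0,0,0]
    - [0,0,-40,0,0,0]
    - [0,0,-40,0,0,0]
    - [0,0,-35,0,0,0]
    - [0,0,-25,0,0,0]
    - [0,0,-12,0,0,0]
    - [0,0,0,0,0,0]

```text
clock: 52.8
eef_pos: [436.5, 33.2, 32.8]
tool_rot: [-2.135, -2.303, 0.001]
contact_force: [0.2, -0.2, 0.4]
finger_gap: 50.0
grip_force: 0.0
```

play_rows:
  series:
    - [0,0,0,0,0,0]
    - [0,0,0,0,0,0]
    - [0,0,0,0,0,0]
    - [0,0,0,0,0,0]
  claw: 8

```text
clock: 53.3
eef_pos: [437.6, 33.0, 34.5]
tool_rot: [2.135, 2.303, 0.002]
contact_force: [-1.3, 0.7, 7.1]
finger_gap: 16.9
grip_force: 59.8
```

play_rows:
  series:
    - [0,0,10,0,0,0]
    - [0,0,30,0,0,0]
    - [0,0,40,0,0,0]
    - [0,0,40,0,0,0]
    - [30,0,0,0,0,0]
    - [30,0,0,0,0,0]
    - [30,0,0,0,0,0]
    - [30,0,0,0,0,0]
    - [30,0,0,0,0,0]
    - [27,-0.5,0,0,0,0]
    - [0,0,0,0,0,0]
    - [0,0,0,0,0,0]

```text
clock: 54.8
eef_pos: [612.1, 32.7, 152.7]
tool_rot: [-2.134, -2.302, 0.003]
contact_force: [-0.6, 0.4, -2.0]
finger_gap: 16.8
grip_force: 59.3
```

```bash
python3 fix.py 94.3; cat > chk.py <<'E'
from h import *
import meas
for n in ("wrist","top","scene"):
    c=shot(n); save(c,n+"b2.png"); X=cloud(c); hsv=cv2.cvtColor(c["color"],cv2.COLOR_RGB2HSV); h=hsv[...,0].astype(int)
    m=(abs(h-23)<9)&(hsv[...,1]>110)&(X[...,2]>52)&(X[...,0]>560)&(X[...,0]<660)&(X[...,1]<200)
    k,l,st,ce=cv2.connectedComponentsWithStats(m.astype(np.uint8))
    for i in range(1,k):
        if st[i,4]>10: P=X[l==i]; r=cv2.minAreaRect(P[:,:2].astype(np.float32)); print(n,st[i,4],ce[i].round(),np.round(r[0],1),np.round(r[1],1),round(r[2],1),np.median(P,0).round(1))
    m=(abs(h-110)<14)&(hsv[...,1]>60)&(X[...,2]>40)&(X[...,2]<95)&(X[...,0]<660)&(X[...,0]>550)
    for lo,hi in((-125,-60),(120,190)):
        P=X[m&(X[...,1]>lo)&(X[...,1]<hi)]; Q=P[P[:,2]>70]
        if len(Q): print(len(Q),Q.min(0).round(1),Q.max(0).round(1))
    if n!="wrist":
        for q,hh in(("violet",142),("blue",116),("orange",8)):
            P=X[(abs(h-hh)<9)&(hsv[...,1]>100)&(X[...,2]>105)&(X[...,2]<132)&(X[...,0]>560)]
            if len(P): print(n,"cap",q,len(P),P.mean(0).round(1))
E
python3 chk.py
```

```text
54.8 [612.1  32.7 152.7] j [-0.052  0.307 -0.156  1.11   0.     1.443] turn [-0.02 -0.17 -0.04]
wrist 4247 [256. 128.] [608.3  87.8] [24.1 39.7] 4.7 [608.2  88.9 133.2]
wrist 1295 [256. 334.] [617.3 -35.7] [123.6  25.3] 90.0 [617.  -30.  133.2]
113 [ 598.4 -100.2   70. ] [645.7 -84.9  78. ]
311 [574.5 148.1  70. ] [636.3 156.1  81.7]
top 48 [334. 149.] [ 621.1 -105.8] [49.   6.9] 4.3 [ 619.2 -106.   130.8]
top 35 [229. 158.] [600.2 176.1] [46.8  4.8] 5.6 [600.9 176.1 131.9]
top 54 [256. 156.] [611.7 101.5] [13.7 39.8] 89.2 [605.6 102.9 131.4]
6 [646.4 -92.3  75.7] [650.5 -86.2  81.1]
25 [570.5 150.4  72.4] [631.9 164.2  83.5]
top cap violet 109 [656.2 108.4 124. ]
top cap blue 2 [589.3 151.4 119.6]
top cap orange 2 [692.1 299.9 106. ]
scene 32 [293. 213.] [604.5 174.1] [45.4  6.9] 1.5 [614.3 173.6 130.1]
scene 140 [261. 219.] [608.2  87.3] [27.9 40.5] 5.0 [614.7  87.6 131.2]
scene 147 [220. 229.] [616.7 -21.8] [27.7 39.4] 6.0 [623.2 -22.1 130.8]
scene 40 [186. 237.] [ 626.  -108.8] [48.8  4.8] 6.7 [ 630.7 -109.1  130.4]
28 [594.3 -99.3  70.9] [655.4 -87.9  83.5]
29 [576.3 146.5  70.1] [635.9 162.8  81.6]
scene cap violet 134 [667. 105. 120.]
scene cap blue 151 [672.1  32.7 119.7]
scene cap orange 187 [656.7 -90.3 121. ]
```

play_rows:
  series:
    - [1.5,-2,-15,0,0,0]
    - [0,0,-15,0,0,0]
    - [0,0,-8,0,0,0]
    - [0,0,-6,0,0,0]
    - [0,0,0,0,0,0]

```text
clock: 55.58
eef_pos: [614.5, 30.6, 108.6]
tool_rot: [-2.135, -2.303, 0.001]
contact_force: [0.4, 0.1, -3.3]
finger_gap: 16.6
grip_force: 59.3
```

play_rows:
  series:
    - [0,0,-5,0,0,0]
    - [0,0,-5,0,0,0]
    - [0,0,-5,0,0,0]
    - [0,0,0,0,0,0]

```text
clock: 56.08
eef_pos: [614.4, 30.6, 93.7]
tool_rot: [-2.135, -2.303, 0.001]
contact_force: [-0.2, -0.0, -2.2]
finger_gap: 16.7
grip_force: 59.3
```

play_rows:
  series:
    - [0,0,-4,0,0,0]
    - [0,0,-2,0,0,0]
    - [0,0,0,0,0,0]

```text
clock: 56.45
eef_pos: [614.8, 30.6, 88.1]
tool_rot: [-2.135, -2.303, 0.001]
contact_force: [-0.5, 0.4, -2.7]
finger_gap: 16.9
grip_force: 59.3
```

play_rows:
  series:
    - [0,0,-2,0,0,0]
    - [0,0,-1.5,0,0,0]
    - [0,0,0,0,0,0]

```text
clock: 56.82
eef_pos: [614.9, 30.6, 84.7]
tool_rot: [-2.135, -2.303, 0.0]
contact_force: [0.3, 0.4, -3.1]
finger_gap: 16.7
grip_force: 59.3
```

play_rows:
  series:
    - [0,0,-1,0,0,0]
    - [0,0,-0.5,0,0,0]
    - [0,0,0,0,0,0]

```text
clock: 57.2
eef_pos: [615.0, 30.6, 84.5]
tool_rot: [2.136, 2.304, 0.0]
contact_force: [-3.3, 0.3, 5.1]
finger_gap: 16.8
grip_force: 60.3
```

play_rows:
  series:
    - [0,0,0,0,0,0]
    - [0,0,0,0,0,0]
    - [0,0,0,0,0,0]
    - [0,0,5,0,0,0]
    - [0,0,10,0,0,0]
  claw: 24

```text
clock: 57.82
eef_pos: [614.6, 30.6, 98.4]
tool_rot: [-2.135, -2.303, 0.001]
contact_force: [-0.0, -0.4, 0.4]
finger_gap: 24.3
grip_force: 0.0
```

play_rows:
  series:
    - [0,0,25,0,0,0]
    - [0,0,40,0,0,0]
    - [0,0,50,0,0,0]
    - [-30,0,10,0,0,0]
    - [-30,0,0,0,0,0]
    - [0,0,0,0,0,0]
    - [0,0,0,0,0,0]
  claw: 60

```text
clock: 58.7
eef_pos: [555.7, 30.5, 224.0]
tool_rot: [2.135, 2.303, 0.002]
contact_force: [0.7, 0.6, -0.1]
finger_gap: 60.1
grip_force: 0.0
```

```bash
python3 fix.py 94.3; python3 chk.py; python3 knob.py scene; for c in violet blue orange; do python3 cap.py $c wrist 115 134|grep wrist; done
```

```text
58.7 [555.7  30.5 224. ] j [-0.061  0.159 -0.189  1.221  0.     1.434] turn [-0.    0.09 -0.03]
wrist 242 [330.   2.] [604.  170.4] [49.5  2.5] 3.7 [603.5 170.1  64.2]
wrist 1383 [325. 110.] [611.3  85.1] [24.7 39.8] 4.5 [610.4  85.9  64.8]
wrist 1001 [318. 227.] [612.4   1.9] [30.4 94.8] 15.0 [618.8 -23.5  64.9]
wrist 233 [308. 302.] [597.  -50.2] [ 37.2 145.8] 22.0 [ 615.3 -109.9   64.5]
126 [ 592.6 -100.9   70.1] [603.6 -88.3  81.8]
498 [573.1 147.9  70. ] [635.9 164.   82.9]
top 32 [232. 162.] [603.1 174.1] [47.2  5. ] 5.1 [601.6 174.3  63.2]
top 85 [260. 160.] [608.2  94.2] [24.4 27.2] 4.6 [607.5  93.5  64. ]
29 [570.8 150.1  71.2] [632.3 164.7  82.8]
top cap violet 110 [656.2 108.5 123.6]
top cap orange 2 [706.8 316.9 105.7]
scene 13 [288. 230.] [599.2 171.4] [34.  5.] 3.5 [594.5 171.1  62.8]
scene 104 [260. 240.] [610.9  85.6] [31.8 38.4] 3.8 [612.5  83.4  62.7]
scene 13 [293. 238.] [627.1 172.2] [ 5.5 12.4] 88.3 [626.7 171.5  60.2]
scene 15 [227. 249.] [619.2  -8. ] [26.2  6. ] 4.4 [623.9  -7.6  62.5]
scene 44 [188. 259.] [ 626.9 -111. ] [49.7  5.7] 5.5 [ 634.4 -111.3   63.8]
36 [ 593.  -100.4   70.1] [655.4 -84.7  81.8]
27 [575.2 147.9  71.7] [638.  161.7  79.8]
scene cap violet 132 [666.8 105.3 120. ]
scene cap blue 150 [670.9  31.8 119.8]
scene cap orange 188 [658.1 -85.6 120.4]
[555.8  30.5 223.4] [-0.9  0.   0.1]
scene [111 211  11  11 101] [116. 216.] [ 568.3 -266.4  181.9]
wrist violet [ 391   69   51   46 1803] [416.  91.] mean [658.5 108.  125.6] mid [660.3 107.8 121.9] ext [30.8 30.  13.8]
wrist blue [ 379  170   48   43 1483] [403. 191.] mean [663.7  36.9 125.4] mid [665.7  35.6 121.7] ext [31.2 30.3 13.2]
wrist orange [ 370  255   42   39 1207] [391. 274.] mean [669.  -33.6 125.1] mid [670.6 -35.9 121.8] ext [31.1 30.  13.6]
```

View pics/wristb2.png

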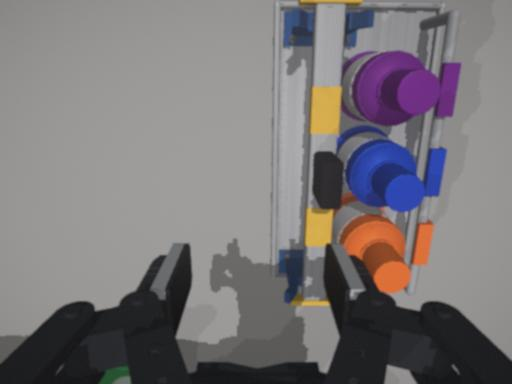

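play_rows:
  series:
    - [0,-32,0,0,0,-10]
    - [0,-32,0,0,0,-10]
    - [0,-32,0,0,0,-10]
    - [0,-32,0,0,0,-10]
    - [0,-32,0,0,0,-10]
    - [0,-32,0,0,0,-10]
    - [0,-32,0,0,0,-10]
    - [0,-32,0,0,0,-10]
    - [0,-32,0,0,0,-9.7]
    - [0,-8,0,0,0,0]
    - [0,0,0,0,0,0]
    - [0,0,0,0,0,0]

```text
clock: 60.55
eef_pos: [554.9, -264.3, 223.2]
tool_rot: [-3.138, -0.13, 0.0]
contact_force: [0.5, -0.0, 0.2]
finger_gap: 59.8
grip_force: 0.0
```

```bash
python3 fix.py 4.6; python3 knob.py wrist
```

```text
60.55 [ 554.9 -264.3  223.2] j [-5.500e-01  2.630e-01 -6.100e-02  1.247e+00  1.000e-03  2.509e+00] turn [-0.06 -0.01 -0.15]
[ 554.9 -264.3  223.2] [ 0.5 -0.   0.2]
wrist [ 239  185   48   50 1843] [262. 209.] [ 564.1 -266.4  186.6]
```

play_rows:
  series:
    - [1,-2,-25,0,0,0]
    - [0,0,-20,0,0,0]
    - [0,0,-14,0,0,0]
    - [0,0,0,0,0,0]
    - [1,-12,0,0,0,0]
    - [1,-12,0,0,0,0]
    - [1,-15,3,0,0,0]
    - [1,-15,3,0,0,0]
    - [1,-15,0,0,0,0]

```text
clock: 61.72
eef_pos: [561.7, -338.6, 171.5]
tool_rot: [3.137, 0.126, 0.003]
contact_force: [-1.0, 3.5, 2.9]
finger_gap: 60.5
grip_force: 1.6
```

play_rows:
  series:
    - [1,-15,0,0,0,0]
    - [1,-15,-2,0,0,0]
    - [1,-14,-2,0,0,0]
    - [1,-11,-2,0,0,0]
    - [0,-3,0,0,0,0]
    - [0,0,0,0,0,0]
    - [0,8,0,0,0,0]
    - [0,8,0,0,0,0]
    - [0,0,0,0,0,0]

```text
clock: 62.85
eef_pos: [565.1, -377.6, 164.8]
tool_rot: [3.139, 0.129, 0.001]
contact_force: [0.4, 0.3, 0.3]
finger_gap: 60.0
grip_force: 0.0
```

```bash
python3 fix.py 4.6; python3 knob.py scene wrist
```

```text
62.85 [ 565.1 -377.6  164.8] j [-0.684  0.409  0.016  1.177 -0.     2.375] turn [ 0.02  0.02 -0.1 ]
[ 565.1 -377.6  164.8] [0.4 0.3 0.3]
scene [ 84 214   4   9  22] [ 86. 218.] [ 567.8 -336.6  190.8]
scene [ 64 220  12  12 115] [ 69. 226.] [ 574.5 -376.5  181.3]
wrist [ 224  234   67   68 3637] [257. 268.] [ 571.9 -377.3  185.9]
wrist [ 168  245   24   87 1094] [181. 284.] [ 565.3 -347.6  190.8]
wrist [ 324  245   24   86 1006] [334. 283.] [ 570.9 -407.6  191.3]
wrist [137 256  29  34 370] [151. 274.] [ 569.5 -336.1  191.7]
wrist [350 256  28  34 337] [363. 274.] [ 576.2 -418.1  191.8]
```

Lever is in green (same as the start). Rise clear and recheck everything.

play_rows:
  series:
    - [0,0,20,0,0,0]
    - [0,0,40,0,0,0]
    - [0,0,40,0,0,0]
    - [-30,-20,0,0,0,0]
    - [-30,-30,0,0,0,0]
    - [-30,-30,0,0,0,0]
    - [0,0,0,0,0,0]
    - [0,0,0,0,0,0]
    - [0,0,0,0,0,0]

```text
clock: 64.08
eef_pos: [475.7, -457.8, 264.4]
tool_rot: [-3.139, -0.129, -0.001]
contact_force: [-0.3, -0.3, 0.4]
finger_gap: 59.6
grip_force: 0.0
```

```bash
python3 chk.py | grep -v wrist; python3 knob.py scene top; python3 cap.py white top 110 130; cp pics/sceneb2.png pics/final.png
```

```text
top 42 [330. 153.] [ 623.6 -107.8] [47.4  7.6] 5.6 [ 623.9 -108.2   63.4]
top 124 [300. 156.] [617.5 -21.7] [24.7 40.3] 5.0 [616.7 -21.9  64.1]
top 32 [232. 162.] [602.6 174.4] [47.6  5.1] 5.4 [601.3 174.2  63.3]
top 124 [262. 160.] [608.6  87.8] [25.6 39.4] 5.4 [607.7  87.6  63.9]
28 [590.2 -99.3  70.4] [650.1 -83.1  82.7]
31 [571.  150.2  70.1] [631.7 164.7  83.5]
top cap violet 110 [656.1 108.6 123.8]
top cap blue 113 [661.6  37.  124. ]
top cap orange 113 [664.8 -38.4 123.5]
scene 26 [291. 234.] [605.4 171. ] [50.3  5.4] 4.0 [615.5 171.6  62.2]
scene 104 [260. 240.] [610.1  85.5] [29.7 40. ] 5.1 [612.5  83.1  62.6]
scene 14 [227. 249.] [619.9  -6.8] [ 5.1 22.1] 76.0 [623.   -7.4  63. ]
scene 44 [188. 259.] [ 628.2 -110.5] [49.7  5.4] 5.5 [ 634.7 -111.1   63.3]
36 [ 595.  -100.5   70. ] [653.6 -85.6  81.2]
27 [577.4 147.6  70. ] [639.1 161.4  80.3]
scene cap violet 136 [666.9 105.2 119.6]
scene cap blue 153 [671.   31.7 120. ]
scene cap orange 184 [657.8 -87.  121. ]
[ 475.7 -457.7  264.3] [-0.5 -0.2  0.1]
scene [ 64 220  12  12 110] [ 70. 225.] [ 574.4 -376.3  181.8]
top [439 160  12  11 101] [444. 165.] [ 562.9 -370.9  185. ]
tcp [ 475.5 -457.9  264.3] clock 64.325
top white [409 223  13  11 117] [415. 228.] mean [ 406.  -314.4  122. ] mid [ 406.1 -315.3  119.2] ext [26.6 32.2 15. ]
```

View pics/final.png

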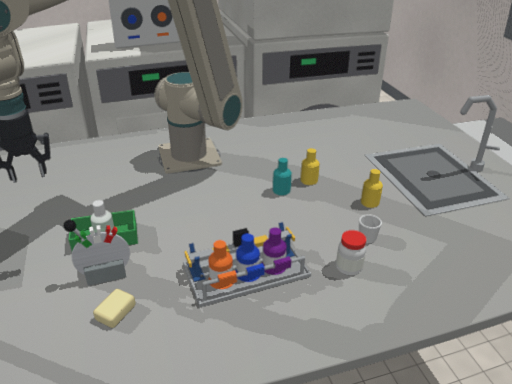

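```bash
python3 -c "
from station import manip; print(manip.sign_off())"
```

```text
the job is handed in; nothing more can be done
None
```

The job is handed in with every step done, but `sign_off` returned no verdict, so I don't know how it was judged. On my first try the bar came down on the violet cartridge, which had been knocked out of its bay, with about 53 N at the wrist (the limits are 40 N for the arm or gripper body and 120 N for the wrist). I put the violet back and re-laid the bar, and the last camera check showed all the cartridges, the bar and the lever (green notch) in place.

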